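Clamp the gauge-block tray

TASK

Pick up the aluminium tray by its black bridge handle and carry it level, so that both gauge blocks in it stay standing, into the open blue clamping fixture: flat on its base, between the two low end lips, with the handle running parallel to the jaws. Let go of it, then turn the red-handled crank up over the top and away from the robot until the moving jaw has pushed the tray snugly against the fixed jaw. Leave the other things on the bench where they are.

Things in the scene. Friction and masses are not known exactly. Their poses are not given: they have to be found in the camera images.
- tray: Open aluminium tray, 150 (x) x 110 (y) x 22 mm high, walls and floor 4 mm, about 0.3 kg, with a black bridge handle along its x: a straight bar 14 mm wide (y), 20 mm high, centre 95 mm above the underside, free for 130 mm between two end uprights. Origin: centre of the underside; z up. Looks the same turned half round. Starts on the bench.
- tray_handle (a point): Centre of the tray's handle bar, 95 mm above the centre of the tray's underside; axes as the tray's.
- tall_block: Steel gauge block 10 (x) x 35 (y) x 40 mm high, 0.2 kg, standing loose on the tray's floor on one side of the handle. Origin: centre of its underside; z up. It topples easily.
- low_block: Steel gauge block 10 (x) x 35 (y) x 20 mm high, 0.1 kg, standing loose on the tray's floor on the other side of the handle. Origin: centre of its underside; z up.
- fixture: Blue clamping fixture, fixed to the bench. Origin: on the bench under the pocket's middle; z up. Base 194 (x) x 226 mm (y -134 to +92); its top, z = 14 mm, is the pocket's floor. Low end lips, inner faces at x = +-87 mm, 8 mm above the floor. The jaws run parallel to x, and so does the handle of a tray in it (either way round). Clamped, the tray's centre is at y = +14 mm, x about 0.
- fixed_jaw (a point): Middle of the fixed steel jaw's face, at fixture y = +69 mm; the face is 130 mm long (x) and reaches 26 mm above the pocket's floor; axes as the fixture's.
- moving_jaw (a point): Middle of the moving steel jaw's face (120 mm long, reaching 27 mm above the floor), at fixture y = -69 mm with the crank at 0; it moves 10 mm towards +y per rad of crank. Behind it a 36 mm wide block up to 79 mm above the bench, and the screw's bearing block (y -112 to -130 mm) up to 86 mm.
- crank (a joint): Crank angle about the fixture's y axis, rad: 0 = arm level, pointing to fixture -x (towards the robot), pi/2 = knob on top, pi = level, pointing to +x. Starts between 0 and 0.5, stays where it is left, limit 3.3; the jaw is tight on the tray at 2.8. Radius 40 mm, stiff (about 3 N at the knob).
- crank_axis (a point): Fixed point on the crank's axis, 65 mm above the bench, at the y of the middle of the knob (fixture x 0, y -166 mm); axes as the fixture's.
- crank_knob (a point): Middle of the red freely spinning crank knob, a bar 18 mm in diameter and 42 mm long along the fixture's y, 40 mm from crank_axis. It can be pinched from above with the fingers closing along the fixture's x, and carried round over the top without turning the hand.
- flux_bottle: Bystander: white dropper bottle, 34 mm in diameter, 105 mm high; origin at the centre of its foot.
- cot_jar: Bystander: white jar with a blue lid, 60 mm in diameter, 70 mm high; origin at the centre of its foot.
There are look-alikes about, which are no part of the job. Of the things that look like the tall_block, the smaller one is meant.

How it is judged:
On the way, in this order (a step that is already met when the one before it is completed fails the run):
1. the tray is lifted clear of the bench (its underside over 30 mm up), level, both gauge blocks standing in it (height (world z) of tray above 0.03 m and angle between each of tray, tall_block, low_block's own z axis and vertical below 0.2 rad and distance between each of tall_block, low_block and tray below 0.08 m), for 0.2 s.
2. the tray stands flat in the fixture's pocket, let go, both gauge blocks standing, the jaw not yet closed (crank below 2.4) (x of tray in the frame of fixture between -0.014 and 0.014 m and z of tray in the frame of fixture between 0.011 and 0.018 m and angle between tray's own z axis and vertical below 0.05 rad and linear speed of tray below 0.02 m/s and angle between each of tall_block, low_block's own z axis and vertical below 0.2 rad and distance between each of tall_block, low_block and tray below 0.08 m and contact force between the fingers and tray below 0.1 N and value of joint crank below 2.4 rad), for 0.2 s.
At the end, for the whole second after the job is handed in: Tray at rest, flat (0.05 rad) on the fixture base, centre within 14 mm in fixture x and at fixture y 10 to 18 mm, square to the jaws (0.04 rad); crank beyond 2.64 rad (under 2 mm of play); both gauge blocks in the tray within 0.2 rad of upright (x of tray in the frame of fixture between -0.014 and 0.014 m and z of tray in the frame of fixture between 0.011 and 0.018 m and angle between tray's own z axis and vertical below 0.05 rad and linear speed of tray below 0.02 m/s and angle between each of tall_block, low_block's own z axis and vertical below 0.2 rad and distance between each of tall_block, low_block and tray below 0.08 m and y of tray in the frame of fixture between 0.01 and 0.018 m and angle between the x axis of tray and the x axis of fixture, either way round below 0.04 rad and value of joint crank above 2.64 rad); the robot touches nothing.
It fails at once if the tray is tipped by more than 0.25 rad (angle between tray's own z axis and vertical above 0.25 rad).
It fails at once if a gauge block topples (tilts more than 0.5 rad) (angle between any of tall_block, low_block's own z axis and vertical above 0.5 rad).
It fails at once if the bottle or the jar is moved by more than 30 mm (distance of any of flux_bottle, cot_jar from where it was at the start of the episode above 0.03 m).
It also fails if it takes over 64 s, if anything falls off the work surface, if the arm or the gripper's body presses on something with over 40 N, if the wrist force passes 120 N, or if a joint passes its speed limit or range.

ROBOT

A 6-joint arm with a two-finger parallel gripper is mounted at the origin on a cart in front of the work surface, level with it; the furniture and walls round the work are solid. World frame = base frame: x ahead of the robot, y to its left, z up, the work surface at z = 0. Lengths are in m, angles in rad, forces in N, time in s.
With the tool pointing down it reaches from about 0.325 to 0.85 m from the base axis. Payload 15.5 kg.
Tool frame: the origin (TCP) lies midway between the tips of the shut fingers; the grasp point (between the pads) lies 19 mm behind it; y points along the fingers, x is the direction in which the jaws open and shut, and the axes are right-handed (so a half turn about y gives the same grasp; the last joint's range is limited). The gripper opens to 91 mm and grips with 3 to 60 N. Pads are 32 mm wide; open, the fingers measure 118 mm over their backs; the gripper's body (76 mm by 178 mm) begins 60 mm behind the grasp point.
Start: joints at [-1.282, 0.494, 1.345, -0, 1.302, -0.096], TCP at [0.234, -0.58, 0.214] pointing down, gripper open.
Joint ranges: [-2.91, 2.91], [-0.82, 2.16], [0.22, 2.67], [-1.22, 4.37], [0.12, 2.79], [-3.08, 3.08]. Speed limits (rad/s): [1.89, 1.89, 2.57, 3.01, 3.01, 3.01].

INTERFACE

Orientations are given as a rotation vector (axis times angle).
In Python, from plant import arm gives the robot as it stands. The module is installed in compiled form; this text tells all that it offers.
- The arm moves only by the tool step_arm, never from a script. Its argument "steps" is a list of rows, each an object of numbers: "tx", "ty", "tz": the shift along the tool's x, y, z in m; "ax", "ay", "az": the turn, a rotation vector about the tool's x, y, z in rad; "gripper": the gripper's target within -1 to 1 (fully open at 1, half-way at 0, shut at -1). In form: [{"tx": .., "ty": .., "tz": .., "ax": .., "ay": .., "az": .., "gripper": ..}, ...]. A call has 1 to 20 rows; each row is the pose to reach, as a shift and turn from the pose commanded when the call began, along the tool's axes at that moment; what a row does not reach only later rows make up. A row lasts 1/10 s, in which the tool goes at most 50 mm and 8.59 degrees, less where a joint would pass 70% of its speed; a pose out of reach is approached as far as the arm can. A call with a gripper value outside its range is refused whole. The fingers move at their own pace and stop on an object; "newtons" is the grip in N (left out, the last holds). Time passes only in rows, so rows that repeat a pose let the fingers close. It gives the time, the measured TCP pose, the force and the opening at its end, in the units of the state.
- arm.observe(): the state, without advancing time (a new reading comes with each control period).
- arm.grab_frame(name): name is "scene" or "top" or "wrist"; returns the picture (400x640x3 uint8, red, green, blue); there is no depth.
- arm.camera_params(name): a dict with "vfov" (degrees; the focal length in pixels is half the picture's height over the tangent of half this angle, whatever the lens; pixels are square), "cx", "cy" (the principal point, pixels), "k1" (the pictures are not rectified: a ray, as slopes to the right and down, at radius r is drawn at 1 + k1 r^2 times it, then the intrinsics apply), "R" (3x3) and "t" (3): a world point X has camera coordinates R X + t. Camera axes: x right, y down, z forward; pixel columns grow to the right and rows downward; lengths in m; the calibration is good to about 2 mm. A picture is of the moment at which its call begins: read the wrist's pose just before it. camera_params takes no time and is no camera call; for the wrist camera it gives the pose at the moment of the call.
- arm.job_done(): hands the job in, once; it reports no verdict.
The state is a dict: "clock": time; "joint_pos": joint angles; "qvel": joint speeds; "joint_efforts": joint torques, N m; "position": TCP position; "eef_rot": TCP orientation; "contact_force": force on the tool from outside, world axes, zero at the start; "torque": the same for the moment, N m; "gripper_width": finger opening in m.
Only numpy, scipy, OpenCV 4.12 (cv2) and the standard library are available. Lean on these libraries where they do the work, as an engineer would, in place of code of your own. Each camera call takes 0.05 s, during which the arm holds its last target.

## Working session

There is one attempt and no reset: what is moved stays moved. The work goes in short steps, Python scripts to look and compute and a tool call to move; the robot and the scene stay as the last step left them, time stands still between calls to the robot, and variables do not carry over. Pictures are saved under pics/ and viewed, and the job is handed in when it is done.

Besides the shell and the picture viewer there is one more tool, called as name([rows], argument=value, ...), one row to a line, values as JSON. step_arm: Moves the arm, as the interface text tells. Its arguments: {"type":"object","properties":{"steps":{"type":"array"},"newtons":{"type":"number"}},"required":["steps"]}

```bash
mkdir -p pics; python3 - <<'E'
from plant import arm
import cv2
s=arm.observe(); print(s)
for n in ("scene","top","wrist"):
    p=arm.camera_params(n); print(n,p)
    cv2.imwrite(f"pics/{n}0.png",arm.grab_frame(n)[:,:,::-1])
E
```

```text
{'clock': 0.0, 'joint_pos': array([-1.28247738e+00,  4.94185669e-01,  1.34612811e+00,  2.13486168e-05,
        1.30249417e+00, -9.55174718e-02]), 'qvel': array([ 0.00031689,  0.00145469,  0.00098223, -0.00143326,  0.00010543,
       -0.00145427]), 'joint_efforts': array([-2.95586669e-04, -8.78831220e+01, -3.81863236e+01,  7.07231322e-02,
        5.32570900e-02, -1.27552757e-04]), 'position': array([ 0.23394232, -0.57915916,  0.21333774]), 'eef_rot': array([-1.36587749,  0.9226376 , -0.92111286]), 'contact_force': array([ 0.26294347,  0.14858509, -0.61455129]), 'torque': array([ 0.01138209, -0.03340882, -0.02449779]), 'gripper_width': 0.09112381736919593}
scene {'vfov': 45.12514869396424, 'cx': 325.73929528856297, 'cy': 200.87084986873202, 'k1': -0.10307780401025544, 'R': array([[-0.73178347, -0.68151621,  0.00534892],
       [-0.46866134,  0.49749966, -0.72996619],
       [ 0.4948227 , -0.53668402, -0.68346233]]), 't': array([0.4278727 , 0.3222739 , 0.87425467])}
top {'vfov': 48.82055549437034, 'cx': 321.3028137232271, 'cy': 199.21046923260675, 'k1': -0.11446755069379777, 'R': array([[-0.02849721, -0.99945607,  0.01659736],
       [-0.99172355,  0.02618944, -0.12569213],
       [ 0.12518908, -0.02004187, -0.99193045]]), 't': array([0.05586266, 0.56270567, 1.14460586])}
wrist {'vfov': 71.47723986627109, 'cx': 320.7321453522903, 'cy': 200.20409607605907, 'k1': 0.01603437434254236, 'R': array([[ 3.74470976e-01, -9.27238227e-01, -8.71123583e-04],
       [-8.90663640e-01, -3.59961043e-01,  2.77752277e-01],
       [-2.57856099e-01, -1.03234288e-01, -9.60652338e-01]]), 't': array([-0.6262701 , -0.03122574,  0.39221122])}
```

View pics/scene0.png

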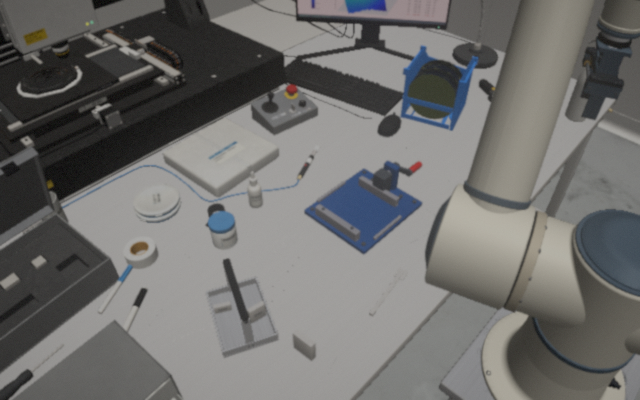

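View pics/top0.png

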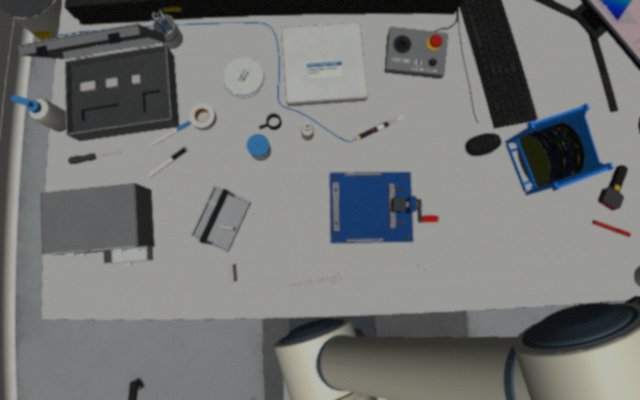

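View pics/wrist0.png

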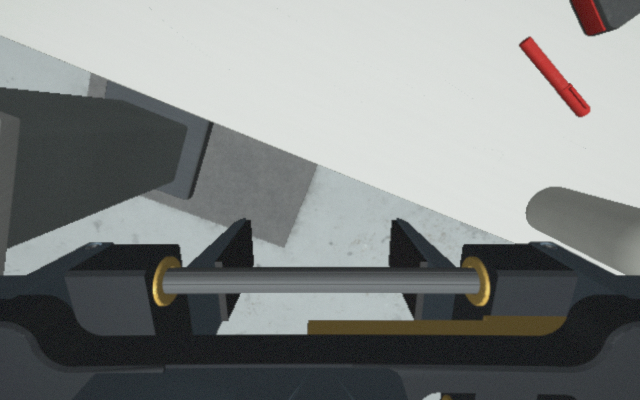

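```bash
cat > h.py <<'E'
import numpy as np, cv2
from scipy.spatial.transform import Rotation as Rn
def K(p):
    f=200/np.tan(np.radians(p['vfov'])/2); return f
def proj(p,X):
    X=np.atleast_2d(X); c=X@np.array(p['R']).T+p['t']; a=c[:,:2]/c[:,2:]
    r2=(a**2).sum(1,keepdims=True); a=a*(1+p['k1']*r2)
    return a*K(p)+[p['cx'],p['cy']]
def back(p,uv,z):
    d=(np.array(uv,float)-[p['cx'],p['cy']])/K(p); a=d.copy()
    for _ in range(30): a=d/(1+p['k1']*(a@a))
    R=np.array(p['R']); o=-R.T@p['t']; r=R.T@np.array([a[0],a[1],1.])
    return o+r*(z-o[2])/r[2]
def crop(src,u0,v0,u1,v1,k,out):
    im=cv2.imread(src)[v0:v1,u0:u1]; im=cv2.resize(im,None,fx=k,fy=k,interpolation=cv2.INTER_CUBIC)
    st=20
    for u in range((u0//st+1)*st,u1,st):
        cv2.putText(im,str(u),(int((u-u0)*k),8),0,.3,(0,0,255),1); cv2.line(im,(int((u-u0+.5)*k),10),(int((u-u0+.5)*k),16),(0,0,255),1)
    for v in range((v0//st+1)*st,v1,st):
        cv2.putText(im,str(v),(0,int((v-v0+.5)*k)+3),0,.3,(0,0,255),1); cv2.line(im,(20,int((v-v0+.5)*k)),(26,int((v-v0+.5)*k)),(0,0,255),1)
    cv2.imwrite(out,im)
E
python3 - <<'E'
from h import *
crop('pics/top0.png',180,170,270,290,5,'pics/top_tray.png')
crop('pics/top0.png',320,160,450,255,6,'pics/top_fix.png')
crop('pics/scene0.png',190,250,330,365,5,'pics/sc_tray.png')
crop('pics/scene0.png',295,150,435,255,5,'pics/sc_fix.png')
E
```

```text
(no output)
```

View pics/top_tray.png

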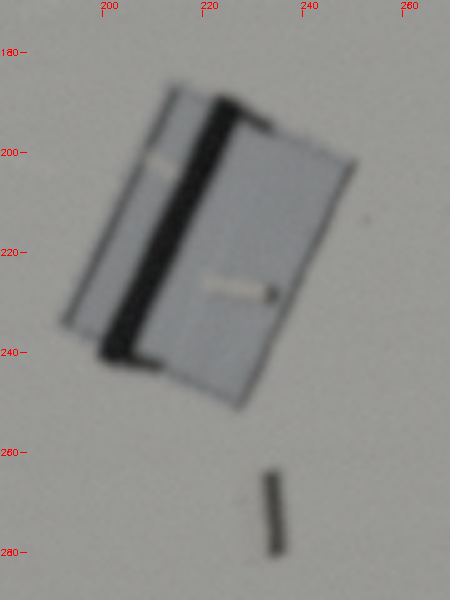

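View pics/top_fix.png

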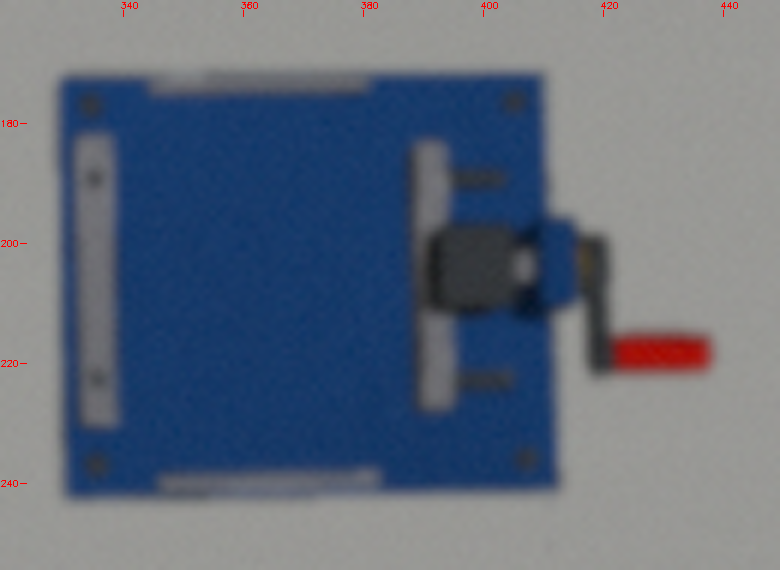

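View pics/sc_tray.png

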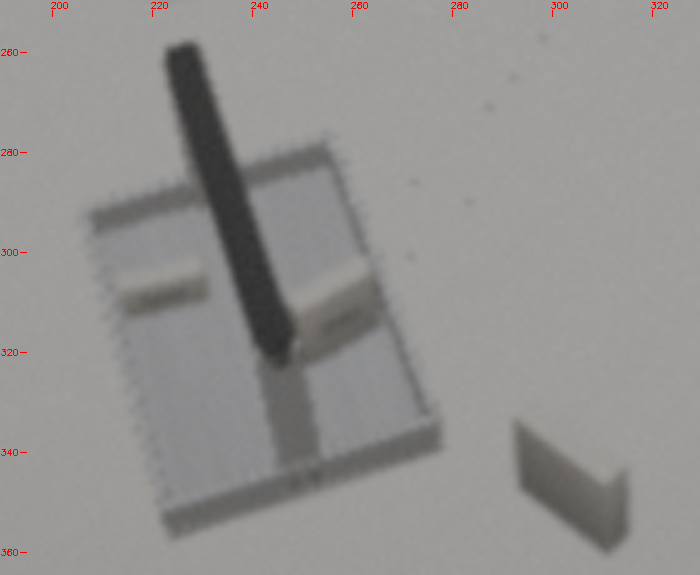

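View pics/sc_fix.png

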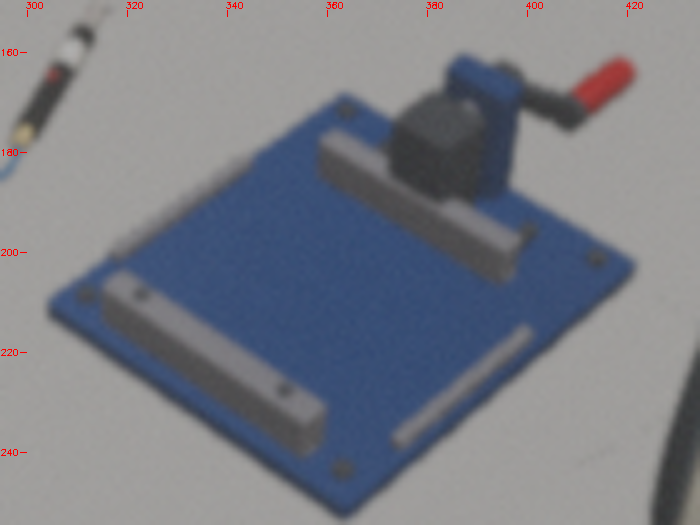

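```bash
python3 - <<'E'
from h import *
from plant import arm
from scipy.optimize import least_squares
pt=arm.camera_params('top'); ps=arm.camera_params('scene')
def fit(loc,tu,su,x0,name):
    loc=np.array(loc,float)
    def W(q):
        c,s=np.cos(q[2]),np.sin(q[2]); R=np.array([[c,-s,0],[s,c,0],[0,0,1]]); return loc@R.T+[q[0],q[1],0]
    for cams in ('t','s','ts'):
        def f(q):
            r=[]
            if 't' in cams: r.append((proj(pt,W(q))-tu).ravel())
            if 's' in cams: r.append((proj(ps,W(q))-su).ravel())
            return np.concatenate(r)
        o=least_squares(f,x0); print(name,cams,o.x.round(4),np.degrees(o.x[2]).round(2),'rms px',np.sqrt((o.fun**2).mean()).round(2))
    print(o.fun.round(1))
    return o.x
# fixture: top image up=+x, left=+y
fl=[[.097,.092,.014],[.097,-.134,.014],[-.097,-.134,.014],[-.097,.092,.014]]
tu=[[330.3,172.7],[410.7,172.5],[413.3,241.3],[331,242.5]]
su=[[305.4,210.6],[364,169.4],[422,203],[363.6,251]]
for i in range(4): print(back(pt,tu[i],.014).round(3),back(ps,su[i],.014).round(3))
b=back(pt,[371,207],.014)
F=fit(fl,tu,su,[b[0],b[1],0],'fixture')
# tray: long axis x from (228,251.6)->(250.6,202.4)
tl=[[.075,.055,.022],[.075,-.055,.022],[-.075,-.055,.022],[-.075,.055,.022]]
tu=[[215,187.4],[250.6,202.4],[228,251.6],[192.6,235]]
su=[[208,293],[255,278.6],[278,335],[222.6,353]]
for i in range(4): print(back(pt,tu[i],.022).round(3),[back(ps,s,.022).round(3) for s in su][i])
T=fit(tl,tu,np.array(su)[[0,1,2,3]],[.43,.3,-.4],'tray')
for e in ((225.6,189.6),(203,241.6)): print('handle end top',back(pt,e,.105).round(3))
# knob
print('knob', back(pt,(429,219),.075))
for u in ((307,132),): pass
E
```

```text
[0.639 0.013 0.014] [0.635 0.019 0.014]
[ 0.635 -0.21   0.014] [ 0.632 -0.201  0.014]
[ 0.445 -0.207  0.014] [ 0.443 -0.199  0.014]
[0.448 0.017 0.014] [0.449 0.021 0.014]
fixture t [ 0.5423 -0.0756 -0.0186] -1.06 rms px 0.56
fixture s [ 0.5411 -0.07   -0.0177] -1.01 rms px 1.1
fixture ts [ 0.5422 -0.0732 -0.0183] -1.05 rms px 1.1
[-1.4 -0.5 -0.3 -0.7 -0.5  0.8 -1.2  0.6 -1.2 -1.4  0.6 -2.1  1.7 -1.2
  1.   0.3]
[0.606 0.329 0.022] [0.604 0.334 0.022]
[0.562 0.232 0.022] [0.562 0.243 0.022]
[0.431 0.294 0.022] [0.428 0.302 0.022]
[0.478 0.39  0.022] [0.475 0.399 0.022]
tray t [ 0.5192  0.3109 -0.4413] -25.29 rms px 0.99
tray s [ 0.5177  0.3191 -0.4409] -25.26 rms px 1.31
tray ts [ 0.5187  0.3161 -0.442 ] -25.32 rms px 1.68
[-1.8 -1.5 -1.  -0.3 -1.8  1.4 -3.   1.3 -1.6 -1.7  2.7 -2.5  1.5 -0.8
  0.7 -0.4]
handle end top [0.586 0.283 0.105]
handle end top [0.456 0.34  0.105]
knob [ 0.49975022 -0.23726525  0.075     ]
```

```bash
cat >> h.py <<'E'
def pose(s): return np.array(s['position']), Rn.from_rotvec(s['eef_rot'])
def rel(s,P,Rt):
    p,R=pose(s); t=R.inv().apply(np.array(P)-p); a=(R.inv()*Rt).as_rotvec()
    print('t(xyz)',t.round(4),'a',a.round(4),'dist',np.linalg.norm(t).round(3),'deg',np.degrees(np.linalg.norm(a)).round(1)); return t,a
def down(xdir): # tool x at world heading xdir (rad), y down
    x=np.array([np.cos(xdir),np.sin(xdir),0]); y=np.array([0,0,-1.]); return Rn.from_matrix(np.c_[x,y,np.cross(x,y)])
E
python3 - <<'E'
from h import *
from plant import arm
s=arm.observe(); p,R=pose(s); print(R.as_matrix().round(3))
c=arm.camera_params('wrist'); C=np.array(c['R']); o=-C.T@c['t']
print('cam in tool',R.inv().apply(o-p).round(4),'axes in tool\n',(C@R.as_matrix()).round(3))
pt=arm.camera_params('top'); print('jar',back(pt,(258,147),.07),'bottle',back(pt,(307,130),.1))
x=R.as_matrix()[:,0]; print('head x',np.degrees(np.arctan2(x[1],x[0])))
for h in (64.7,-115.3): rel(s,(.52,.315,.22),down(np.radians(h)))
E
```

```text
[[ 0.374 -0.     0.927]
 [-0.927  0.001  0.374]
 [-0.001 -1.     0.   ]]
cam in tool [ 0.0018 -0.1715  0.0789] axes in tool
 [[ 1.    -0.     0.   ]
 [ 0.    -0.278 -0.961]
 [ 0.     0.961 -0.278]]
jar [0.70294826 0.20426879 0.07      ] bottle [0.73713815 0.07354238 0.1       ]
head x -68.01269220341545
t(xyz) [-0.7221 -0.0058  0.6001] a [-1.1000e-03 -2.3163e+00 -4.0000e-04] dist 0.939 deg 132.7
t(xyz) [-0.7221 -0.0058  0.6001] a [ 3.000e-04  8.253e-01 -9.000e-04] dist 0.939 deg 47.3
```

step_arm([
  {"tx": -0.18,"ty": -0.02,"tz": 0.15,"ay": -0.58,"gripper": 1},
  {"tx": -0.18,"ty": -0.02,"tz": 0.15,"ay": -0.58,"gripper": 1},
  {"tx": -0.36,"ty": -0.036,"tz": 0.3,"ay": -1.16,"gripper": 1},
  {"tx": -0.36,"ty": -0.036,"tz": 0.3,"ay": -1.16,"gripper": 1},
  {"tx": -0.54,"ty": -0.036,"tz": 0.45,"ay": -1.74,"gripper": 1},
  {"tx": -0.54,"ty": -0.036,"tz": 0.45,"ay": -1.74,"gripper": 1},
  {"tx": -0.722,"ty": -0.036,"tz": 0.6,"ay": -2.316,"gripper": 1},
  {"tx": -0.722,"ty": -0.036,"tz": 0.6,"ay": -2.316,"gripper": 1},
  {"tx": -0.722,"ty": -0.036,"tz": 0.6,"ay": -2.316,"gripper": 1},
  {"tx": -0.722,"ty": -0.036,"tz": 0.6,"ay": -2.316,"gripper": 1},
  {"tx": -0.722,"ty": -0.036,"tz": 0.6,"ay": -2.316,"gripper": 1},
  {"tx": -0.722,"ty": -0.036,"tz": 0.6,"ay": -2.316,"gripper": 1},
  {"tx": -0.722,"ty": -0.036,"tz": 0.6,"ay": -2.316,"gripper": 1},
  {"tx": -0.722,"ty": -0.036,"tz": 0.6,"ay": -2.316,"gripper": 1},
  {"tx": -0.722,"ty": -0.036,"tz": 0.6,"ay": -2.316,"gripper": 1},
  {"tx": -0.722,"ty": -0.036,"tz": 0.6,"ay": -2.316,"gripper": 1},
  {"tx": -0.722,"ty": -0.036,"tz": 0.6,"ay": -2.316,"gripper": 1},
  {"tx": -0.722,"ty": -0.036,"tz": 0.6,"ay": -2.316,"gripper": 1},
  {"tx": -0.722,"ty": -0.036,"tz": 0.6,"ay": -2.316,"gripper": 1},
  {"tx": -0.722,"ty": -0.036,"tz": 0.6,"ay": -2.316,"gripper": 1},
])

```text
invalid input
```

step_arm([
  {"tx": -0.04,"ty": -0.01,"tz": 0.03,"ax": 0,"ay": -0.12,"az": 0,"gripper": 1},
  {"tx": -0.08,"ty": -0.02,"tz": 0.06,"ax": 0,"ay": -0.25,"az": 0,"gripper": 1},
], newtons=20)

```text
clock: 0.35
position: [0.259, -0.4838, 0.2328]
eef_rot: [-1.444, 0.729, -0.728]
contact_force: [1.7, -0.3, 0.8]
gripper_width: 0.091
```

step_arm([
  {"tx": -0.16,"ty": -0.008,"tz": 0.135,"ax": 0,"ay": -0.52,"az": 0,"gripper": 1},
  {"tx": -0.16,"ty": -0.008,"tz": 0.135,"ax": 0,"ay": -0.52,"az": 0,"gripper": 1},
  {"tx": -0.16,"ty": -0.008,"tz": 0.135,"ax": 0,"ay": -0.52,"az": 0,"gripper": 1},
  {"tx": -0.16,"ty": -0.008,"tz": 0.135,"ax": 0,"ay": -0.52,"az": 0,"gripper": 1},
  {"tx": -0.32,"ty": -0.016,"tz": 0.27,"ax": 0,"ay": -1.04,"az": 0,"gripper": 1},
  {"tx": -0.32,"ty": -0.016,"tz": 0.27,"ax": 0,"ay": -1.04,"az": 0,"gripper": 1},
  {"tx": -0.32,"ty": -0.016,"tz": 0.27,"ax": 0,"ay": -1.04,"az": 0,"gripper": 1},
  {"tx": -0.32,"ty": -0.016,"tz": 0.27,"ax": 0,"ay": -1.04,"az": 0,"gripper": 1},
  {"tx": -0.642,"ty": -0.016,"tz": 0.54,"ax": 0,"ay": -2.066,"az": 0,"gripper": 1},
  {"tx": -0.642,"ty": -0.016,"tz": 0.54,"ax": 0,"ay": -2.066,"az": 0,"gripper": 1},
  {"tx": -0.642,"ty": -0.016,"tz": 0.54,"ax": 0,"ay": -2.066,"az": 0,"gripper": 1},
  {"tx": -0.642,"ty": -0.016,"tz": 0.54,"ax": 0,"ay": -2.066,"az": 0,"gripper": 1},
  {"tx": -0.642,"ty": -0.016,"tz": 0.54,"ax": 0,"ay": -2.066,"az": 0,"gripper": 1},
  {"tx": -0.642,"ty": -0.016,"tz": 0.54,"ax": 0,"ay": -2.066,"az": 0,"gripper": 1},
  {"tx": -0.642,"ty": -0.016,"tz": 0.54,"ax": 0,"ay": -2.066,"az": 0,"gripper": 1},
  {"tx": -0.642,"ty": -0.016,"tz": 0.54,"ax": 0,"ay": -2.066,"az": 0,"gripper": 1},
  {"tx": -0.642,"ty": -0.016,"tz": 0.54,"ax": 0,"ay": -2.066,"az": 0,"gripper": 1},
  {"tx": -0.642,"ty": -0.016,"tz": 0.54,"ax": 0,"ay": -2.066,"az": 0,"gripper": 1},
  {"tx": -0.642,"ty": -0.016,"tz": 0.54,"ax": 0,"ay": -2.066,"az": 0,"gripper": 1},
  {"tx": -0.642,"ty": -0.016,"tz": 0.54,"ax": 0,"ay": -2.066,"az": 0,"gripper": 1},
])

```text
clock: 2.35
position: [0.3137, 0.3529, 0.249]
eef_rot: [-1.386, -0.879, 0.88]
contact_force: [-0.9, -0.5, -0.2]
gripper_width: 0.0911
```

```bash
python3 - <<'E'
from h import *
from plant import arm
s=arm.observe(); print(s['joint_pos'].round(3),np.abs(s['qvel']).max().round(3))
rel(s,(.515,.316,.25),down(np.radians(64.7)))
E
```

```text
[ 0.718  0.241  1.655 -0.     1.247 -0.413] 0.04
t(xyz) [ 0.0523 -0.0011 -0.1979] a [-0.0003  0.0018 -0.0011] dist 0.205 deg 0.1
```

step_arm([
  {"tx": 0.01,"ty": 0,"tz": -0.04,"ax": 0,"ay": 0,"az": 0,"gripper": 1},
  {"tx": 0.022,"ty": 0,"tz": -0.08,"ax": 0,"ay": 0,"az": 0,"gripper": 1},
  {"tx": 0.032,"ty": 0,"tz": -0.12,"ax": 0,"ay": 0,"az": 0,"gripper": 1},
  {"tx": 0.042,"ty": 0,"tz": -0.16,"ax": 0,"ay": 0,"az": 0,"gripper": 1},
  {"tx": 0.05,"ty": 0,"tz": -0.19,"ax": 0,"ay": 0,"az": 0,"gripper": 1},
  {"tx": 0.052,"ty": 0,"tz": -0.198,"ax": 0,"ay": 0,"az": 0,"gripper": 1},
  {"tx": 0.052,"ty": 0,"tz": -0.198,"ax": 0,"ay": 0,"az": 0,"gripper": 1},
  {"tx": 0.052,"ty": 0,"tz": -0.198,"ax": 0,"ay": 0,"az": 0,"gripper": 1},
])

```text
clock: 3.15
position: [0.5143, 0.314, 0.2495]
eef_rot: [-1.386, -0.877, 0.878]
contact_force: [-1.0, 0.2, 0.2]
gripper_width: 0.0918
```

```bash
python3 - <<'E'
from h import *
from plant import arm
import json
s=arm.observe(); print(s['position'])
c=arm.camera_params('wrist'); im=arm.grab_frame('wrist')
cv2.imwrite('pics/w1.png',im[:,:,::-1]); json.dump({k:np.array(v).tolist() for k,v in c.items()},open('w1.json','w'))
E
```

```text
[0.51425633 0.31404371 0.24953087]
```

View pics/w1.png

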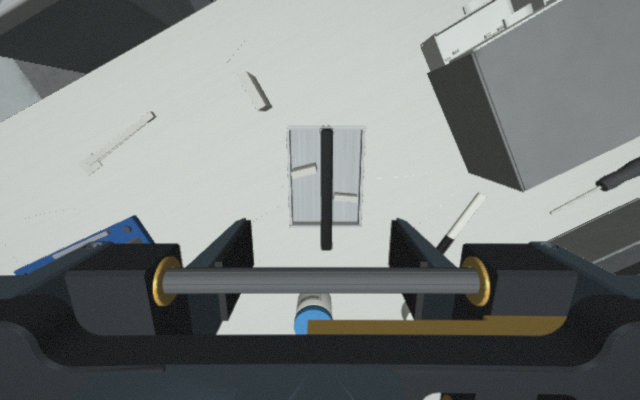

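```bash
python3 - <<'E'
from h import *
crop('pics/w1.png',275,110,380,262,5,'pics/w1c.png')
E
```

```text
(no output)
```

View pics/w1c.png

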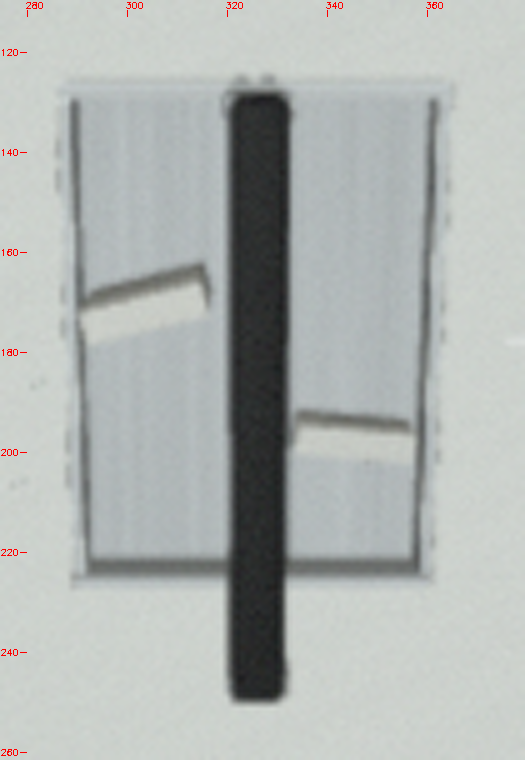

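```bash
python3 - <<'E'
from h import *
import json
c=json.load(open('w1.json'))
co=[back(c,u,.022) for u in ((286.5,128.3),(365.9,127.9),(361.3,225.5),(289.5,226.5))]
for q in co: print(q.round(4))
print('ctr',np.mean(co,0).round(4), [np.linalg.norm(co[i]-co[i-1]).round(4) for i in range(4)])
a=co[2]+co[3]-co[0]-co[1]; print('dir',np.degrees(np.arctan2(a[1],a[0])))
h=[back(c,u,.105) for u in ((326.7,128.9),(326.3,250.3))]; print(h,np.linalg.norm(h[1]-h[0]), (h[0]+h[1])/2); d=h[1]-h[0];print(np.degrees(np.arctan2(d[1],d[0])))
h=[back(c,u,.105) for u in ((320.2,150),(332.8,150),(320,240),(331.7,240))]; print('widths',np.linalg.norm(h[1]-h[0]),np.linalg.norm(h[3]-h[2]))
m0=(h[0]+h[1])/2;m1=(h[2]+h[3])/2; d=m1-m0; print('dir',np.degrees(np.arctan2(d[1],d[0])),m0,m1)
E
```

```text
[0.4339 0.2982 0.022 ]
[0.4806 0.398  0.022 ]
[0.6113 0.3356 0.022 ]
[0.5657 0.2353 0.022 ]
ctr [0.5229 0.3168 0.022 ] [np.float64(0.146), np.float64(0.1102), np.float64(0.1448), np.float64(0.1102)]
dir -25.521328391719333
[array([0.45557214, 0.34788184, 0.105     ]), array([0.5883784 , 0.28539198, 0.105     ])] 0.1467735867971682 [0.52197527 0.31663691 0.105     ]
-25.19857554816257
widths 0.014167690649637282 0.014440148544746048
dir -25.434118340749265 [0.47627922 0.33797912 0.105     ] [0.57550638 0.29079017 0.105     ]
```

```bash
python3 - <<'E'
from h import *
from plant import arm
s=arm.observe()
rel(s,(.522,.3165,.075),down(np.radians(64.6)))
E
```

```text
t(xyz) [ 0.0054  0.1747 -0.0063] a [-0.0005  0.0016 -0.0004] dist 0.175 deg 0.1
```

step_arm([
  {"tx": 0.003,"ty": 0.02,"tz": -0.003,"ax": 0,"ay": 0,"az": 0,"gripper": 1},
  {"tx": 0.005,"ty": 0.05,"tz": -0.006,"ax": 0,"ay": 0,"az": 0,"gripper": 1},
  {"tx": 0.005,"ty": 0.08,"tz": -0.006,"ax": 0,"ay": 0,"az": 0,"gripper": 1},
  {"tx": 0.005,"ty": 0.1,"tz": -0.006,"ax": 0,"ay": 0,"az": 0,"gripper": 1},
  {"tx": 0.005,"ty": 0.115,"tz": -0.006,"ax": 0,"ay": 0,"az": 0,"gripper": 1},
  {"tx": 0.005,"ty": 0.12,"tz": -0.006,"ax": 0,"ay": 0,"az": 0,"gripper": 1},
  {"tx": 0.005,"ty": 0.12,"tz": -0.006,"ax": 0,"ay": 0,"az": 0,"gripper": 0.7},
  {"tx": 0.005,"ty": 0.12,"tz": -0.006,"ax": 0,"ay": 0,"az": 0,"gripper": 0.3},
])

```text
clock: 4.0
position: [0.5229, 0.317, 0.1305]
eef_rot: [-1.386, -0.879, 0.877]
contact_force: [0.2, 0.1, 0.5]
gripper_width: 0.0782
```

```bash
python3 - <<'E'
from h import *
from plant import arm
s=arm.observe()
rel(s,(.522,.3165,.075),down(np.radians(64.6)))
cv2.imwrite('pics/w2.png',arm.grab_frame('wrist')[:,:,::-1])
E
```

```text
t(xyz) [-0.0009  0.0555  0.0007] a [0.0007 0.0019 0.0009] dist 0.056 deg 0.1
```

View pics/w2.png

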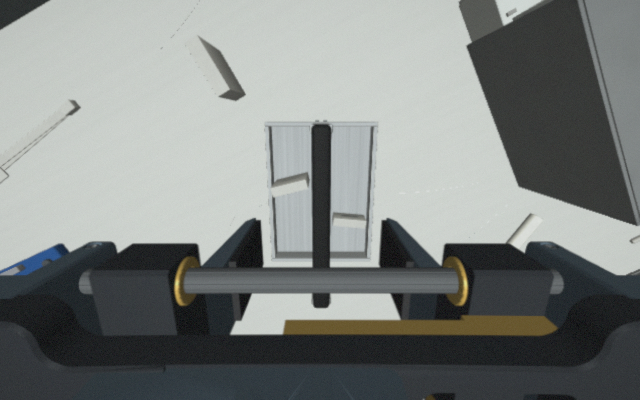

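step_arm([
  {"tx": 0,"ty": 0.012,"tz": 0,"ax": 0,"ay": 0,"az": 0,"gripper": 0.3},
  {"tx": 0,"ty": 0.027,"tz": 0,"ax": 0,"ay": 0,"az": 0,"gripper": 0.2},
  {"tx": 0,"ty": 0.042,"tz": 0,"ax": 0,"ay": 0,"az": 0,"gripper": 0},
  {"tx": 0,"ty": 0.052,"tz": 0,"ax": 0,"ay": 0,"az": 0,"gripper": -0.2},
  {"tx": 0,"ty": 0.055,"tz": 0,"ax": 0,"ay": 0,"az": 0,"gripper": -0.4},
  {"tx": 0,"ty": 0.055,"tz": 0,"ax": 0,"ay": 0,"az": 0,"gripper": -0.5},
  {"tx": 0,"ty": 0.055,"tz": 0,"ax": 0,"ay": 0,"az": 0,"gripper": -0.55},
  {"tx": 0,"ty": 0.055,"tz": 0,"ax": 0,"ay": 0,"az": 0,"gripper": -0.6},
  {"tx": 0,"ty": 0.055,"tz": 0,"ax": 0,"ay": 0,"az": 0,"gripper": -0.65},
  {"tx": 0,"ty": 0.055,"tz": 0,"ax": 0,"ay": 0,"az": 0,"gripper": -0.7},
  {"tx": 0,"ty": 0.055,"tz": 0,"ax": 0,"ay": 0,"az": 0,"gripper": -0.75},
  {"tx": 0,"ty": 0.055,"tz": 0,"ax": 0,"ay": 0,"az": 0,"gripper": -0.8},
  {"tx": 0,"ty": 0.055,"tz": 0,"ax": 0,"ay": 0,"az": 0,"gripper": -0.9},
  {"tx": 0,"ty": 0.055,"tz": 0,"ax": 0,"ay": 0,"az": 0,"gripper": -1},
  {"tx": 0,"ty": 0.055,"tz": 0,"ax": 0,"ay": 0,"az": 0,"gripper": -1},
  {"tx": 0,"ty": 0.055,"tz": 0,"ax": 0,"ay": 0,"az": 0,"gripper": -1},
], newtons=15)

```text
clock: 5.65
position: [0.5233, 0.317, 0.0749]
eef_rot: [-1.386, -0.879, 0.877]
contact_force: [0.2, 2.9, 6.1]
gripper_width: 0.0141
```

step_arm([
  {"tx": 0,"ty": 0,"tz": 0,"ax": 0,"ay": 0,"az": 0,"gripper": -1},
  {"tx": 0,"ty": 0,"tz": 0,"ax": 0,"ay": 0,"az": 0,"gripper": -1},
  {"tx": 0,"ty": 0,"tz": 0,"ax": 0,"ay": 0,"az": 0,"gripper": -1},
], newtons=45)

```text
clock: 5.95
position: [0.5232, 0.317, 0.0749]
eef_rot: [-1.386, -0.879, 0.877]
contact_force: [-1.0, 3.3, 6.2]
gripper_width: 0.0138
```

```bash
python3 - <<'E'
from h import *
from plant import arm
s=arm.observe(); print(s['contact_force'],s['torque'],s['gripper_width'])
cv2.imwrite('pics/w3.png',arm.grab_frame('wrist')[:,:,::-1])
crop('pics/w3.png',200,60,460,330,3,'pics/w3c.png')
E
```

```text
[-1.02495828  3.30270569  6.2314769 ] [ 0.57762589 -0.12681024 -0.01203772] 0.013753881128026757
```

View pics/w3c.png

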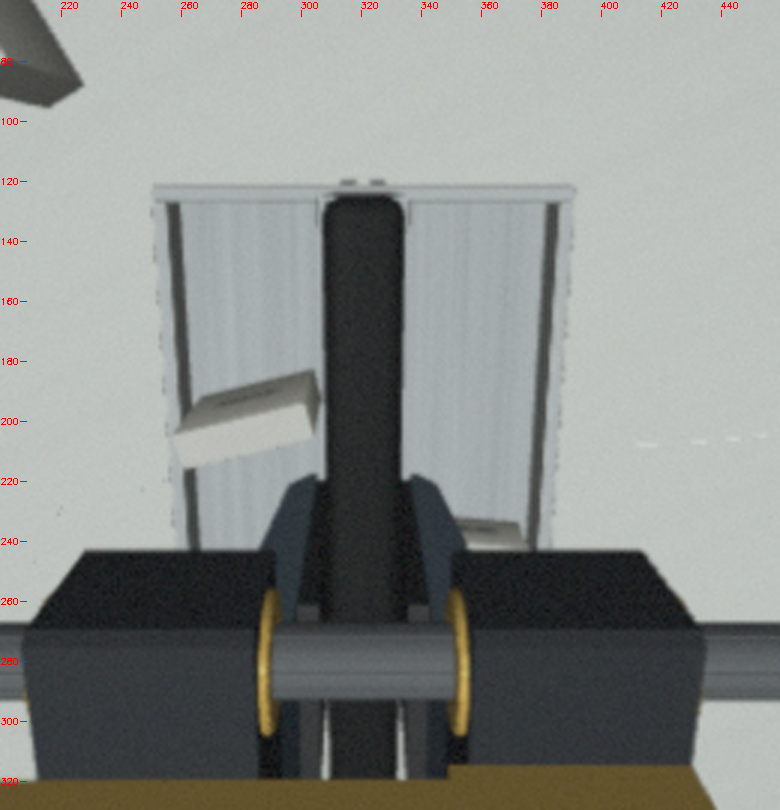

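step_arm([
  {"tx": 0,"ty": -0.001,"tz": 0,"ax": 0,"ay": 0,"az": 0,"gripper": -1},
  {"tx": 0,"ty": -0.003,"tz": 0,"ax": 0,"ay": 0,"az": 0,"gripper": -1},
  {"tx": 0,"ty": -0.006,"tz": 0,"ax": 0,"ay": 0,"az": 0,"gripper": -1},
  {"tx": 0,"ty": -0.01,"tz": 0,"ax": 0,"ay": 0,"az": 0,"gripper": -1},
  {"tx": 0,"ty": -0.015,"tz": 0,"ax": 0,"ay": 0,"az": 0,"gripper": -1},
  {"tx": 0,"ty": -0.02,"tz": 0,"ax": 0,"ay": 0,"az": 0,"gripper": -1},
  {"tx": 0,"ty": -0.026,"tz": 0,"ax": 0,"ay": 0,"az": 0,"gripper": -1},
  {"tx": 0,"ty": -0.032,"tz": 0,"ax": 0,"ay": 0,"az": 0,"gripper": -1},
  {"tx": 0,"ty": -0.038,"tz": 0,"ax": 0,"ay": 0,"az": 0,"gripper": -1},
  {"tx": 0,"ty": -0.044,"tz": 0,"ax": 0,"ay": 0,"az": 0,"gripper": -1},
  {"tx": 0,"ty": -0.05,"tz": 0,"ax": 0,"ay": 0,"az": 0,"gripper": -1},
  {"tx": 0,"ty": -0.055,"tz": 0,"ax": 0,"ay": 0,"az": 0,"gripper": -1},
  {"tx": 0,"ty": -0.06,"tz": 0,"ax": 0,"ay": 0,"az": 0,"gripper": -1},
  {"tx": 0,"ty": -0.065,"tz": 0,"ax": 0,"ay": 0,"az": 0,"gripper": -1},
  {"tx": 0,"ty": -0.068,"tz": 0,"ax": 0,"ay": 0,"az": 0,"gripper": -1},
  {"tx": 0,"ty": -0.07,"tz": 0,"ax": 0,"ay": 0,"az": 0,"gripper": -1},
  {"tx": 0,"ty": -0.07,"tz": 0,"ax": 0,"ay": 0,"az": 0,"gripper": -1},
  {"tx": 0,"ty": -0.07,"tz": 0,"ax": 0,"ay": 0,"az": 0,"gripper": -1},
])

```text
clock: 7.8
position: [0.5228, 0.3166, 0.1444]
eef_rot: [-1.386, -0.878, 0.878]
contact_force: [0.4, 0.2, -5.7]
gripper_width: 0.0139
```

```bash
python3 - <<'E'
from h import *
from plant import arm
s=arm.observe(); print(s['contact_force'],s['torque'],s['gripper_width'])
cv2.imwrite('pics/w4.png',arm.grab_frame('wrist')[:,:,::-1])
cv2.imwrite('pics/s4.png',arm.grab_frame('scene')[:,:,::-1])
crop('pics/w4.png',200,60,460,330,2,'pics/w4c.png')
crop('pics/s4.png',150,150,410,380,3,'pics/s4c.png')
# target for carry: handle above fixture
F=np.array([.5422,-.0735]); th=np.radians(-1.05)
tgt=F+.0*np.array([-np.sin(th),np.cos(th)]); print(tgt)
rel(s,(tgt[0],tgt[1]+.09,.155),down(np.radians(78)))
rel(s,(tgt[0],tgt[1],.155),down(np.radians(88.95)))
E
```

```text
[ 0.35149503  0.18292623 -5.67429149] [ 0.07765747 -0.1680561   0.00758277] 0.013856264459437191
[ 0.5422 -0.0735]
t(xyz) [-0.263  -0.0106 -0.1458] a [-2.000e-04 -2.324e-01 -2.000e-04] dist 0.301 deg 13.3
t(xyz) [-0.3444 -0.0106 -0.1843] a [-2.000e-04 -4.235e-01 -2.000e-04] dist 0.391 deg 24.3
```

View pics/w4c.png

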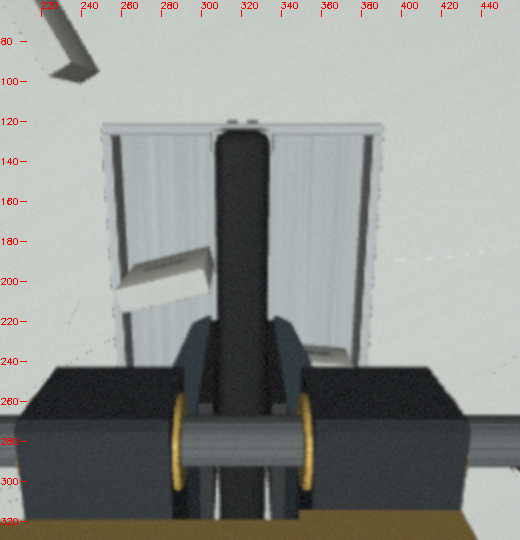

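View pics/s4c.png

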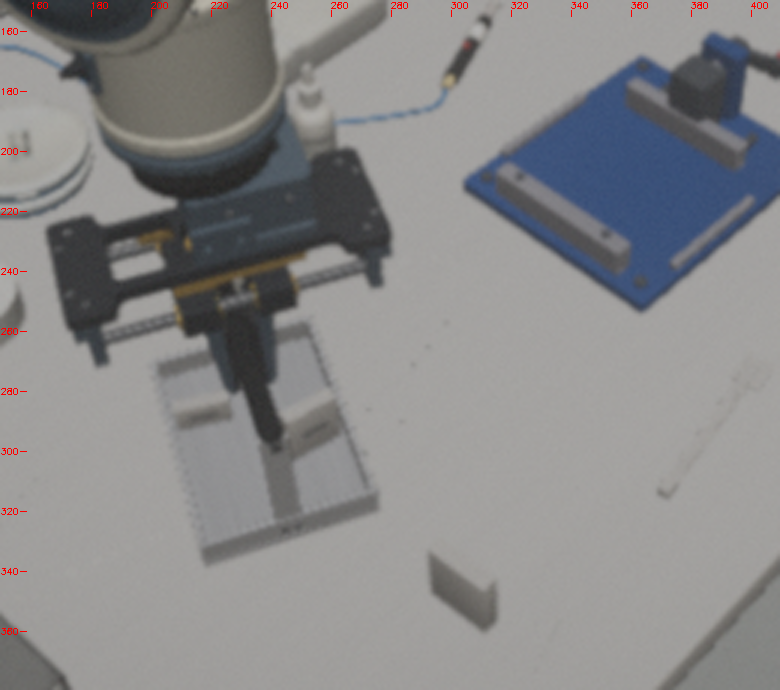

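step_arm([
  {"tx": -0.0015,"ty": 0,"tz": -0.0008,"ax": 0,"ay": -0.002,"az": 0,"gripper": -1},
  {"tx": -0.006,"ty": -0.0005,"tz": -0.0032,"ax": 0,"ay": -0.007,"az": 0,"gripper": -1},
  {"tx": -0.0127,"ty": -0.001,"tz": -0.0068,"ax": 0,"ay": -0.0155,"az": 0,"gripper": -1},
  {"tx": -0.0217,"ty": -0.0015,"tz": -0.0116,"ax": 0,"ay": -0.0265,"az": 0,"gripper": -1},
  {"tx": -0.0323,"ty": -0.002,"tz": -0.0173,"ax": 0,"ay": -0.0395,"az": 0,"gripper": -1},
  {"tx": -0.0445,"ty": -0.003,"tz": -0.0238,"ax": 0,"ay": -0.0544,"az": 0,"gripper": -1},
  {"tx": -0.0578,"ty": -0.004,"tz": -0.031,"ax": 0,"ay": -0.0706,"az": 0,"gripper": -1},
  {"tx": -0.0717,"ty": -0.005,"tz": -0.0384,"ax": 0,"ay": -0.0876,"az": 0,"gripper": -1},
  {"tx": -0.086,"ty": -0.006,"tz": -0.046,"ax": 0,"ay": -0.105,"az": 0,"gripper": -1},
  {"tx": -0.1003,"ty": -0.007,"tz": -0.0536,"ax": 0,"ay": -0.1224,"az": 0,"gripper": -1},
  {"tx": -0.1142,"ty": -0.008,"tz": -0.061,"ax": 0,"ay": -0.1394,"az": 0,"gripper": -1},
  {"tx": -0.1275,"ty": -0.009,"tz": -0.0682,"ax": 0,"ay": -0.1556,"az": 0,"gripper": -1},
  {"tx": -0.1397,"ty": -0.0095,"tz": -0.0747,"ax": 0,"ay": -0.1705,"az": 0,"gripper": -1},
  {"tx": -0.1503,"ty": -0.01,"tz": -0.0804,"ax": 0,"ay": -0.1835,"az": 0,"gripper": -1},
  {"tx": -0.1593,"ty": -0.01,"tz": -0.0852,"ax": 0,"ay": -0.1945,"az": 0,"gripper": -1},
  {"tx": -0.166,"ty": -0.01,"tz": -0.0888,"ax": 0,"ay": -0.203,"az": 0,"gripper": -1},
  {"tx": -0.1705,"ty": -0.01,"tz": -0.0912,"ax": 0,"ay": -0.208,"az": 0,"gripper": -1},
  {"tx": -0.172,"ty": -0.01,"tz": -0.092,"ax": 0,"ay": -0.21,"az": 0,"gripper": -1},
  {"tx": -0.172,"ty": -0.01,"tz": -0.092,"ax": 0,"ay": -0.21,"az": 0,"gripper": -1},
])

```text
clock: 9.8
position: [0.5326, 0.1218, 0.1545]
eef_rot: [-1.31, -1.037, 1.037]
contact_force: [-0.4, 1.0, -5.7]
gripper_width: 0.0138
```

```bash
python3 - <<'E'
from h import *
from plant import arm
import json
s=arm.observe(); print(s['position'],s['contact_force'])
c=arm.camera_params('wrist'); im=arm.grab_frame('wrist')
cv2.imwrite('pics/w5.png',im[:,:,::-1]); json.dump({k:np.array(v).tolist() for k,v in c.items()},open('w5.json','w'))
E
```

```text
[0.53257504 0.12180091 0.15452768] [-0.44885923  1.03446456 -5.73542493]
```

View pics/w5.png

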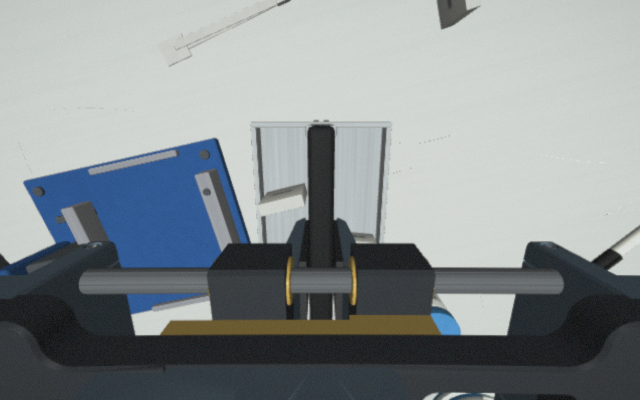

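```bash
python3 - <<'E'
from h import *
crop('pics/w5.png',10,125,265,320,3,'pics/w5c.png')
E
```

```text
(no output)
```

View pics/w5c.png

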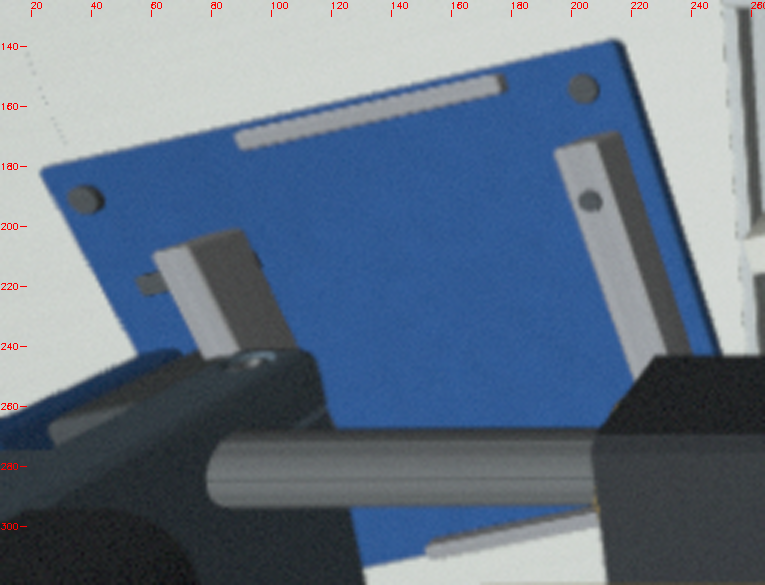

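```bash
python3 - <<'E'
from h import *
import json
from plant import arm
from scipy.optimize import least_squares
c=json.load(open('w5.json'))
L=np.array([[-.097,-.134,.014],[-.097,.092,.014],[-.065,.069,.040]]); U=np.array([[24,182],[215.7,138.3],[195,175.7]])
def f(q):
    cc,s=np.cos(q[2]),np.sin(q[2]); W=L@np.array([[cc,-s,0],[s,cc,0],[0,0,1]]).T+[q[0],q[1],0]
    return (proj(c,W)-U).ravel()
o=least_squares(f,[.54,-.07,0]); q=o.x; print(q.round(4),np.degrees(q[2]),o.fun.round(1))
def tofix(P): 
    cc,s=np.cos(q[2]),np.sin(q[2]); d=P[:2]-q[:2]; return np.array([cc*d[0]+s*d[1],-s*d[0]+cc*d[1]]).round(4)
print('far edge',tofix(back(c,(131.7,314.3),.014)),tofix(back(c,(150,311),.014)))
print('moving jaw',tofix(back(c,(72.3,206),.041)),'A',tofix(back(c,U[0],.014)),'B',tofix(back(c,U[1],.014)),'J',tofix(back(c,U[2],.04)))
pt=arm.camera_params('top'); ps=arm.camera_params('scene')
# knob end centres: top (crop6): (665,352)->
for z in (.065,.075,.085): print('knob',z,tofix(back(pt,(320+665/6,160+352/6),z)))
E
```

```text
[ 0.5457 -0.0711 -0.0111] -0.6364973612487878 [-0.7  0.3  0.1  0.   0.6 -0.2]
far edge [ 0.0947 -0.0873] [ 0.0953 -0.0624]
moving jaw [-0.0621 -0.0682] A [-0.0971 -0.1331] B [-0.0971  0.0919] J [-0.065   0.0684]
knob 0.065 [-0.0425 -0.1743]
knob 0.075 [-0.0433 -0.1716]
knob 0.085 [-0.0441 -0.1689]
```

```bash
python3 - <<'E'
from h import *
from plant import arm
s=arm.observe()
t,a=rel(s,(.5455,-.069,.155),down(np.radians(89.15)))
for k in range(1,19):
    u=k/18; f=3*u*u-2*u**3; print(f'{f:.3f}',(f*t).round(4),(f*a[1]).round(4))
E
```

```text
t(xyz) [-0.183  -0.0005 -0.0565] a [-0.000e+00 -2.169e-01  1.000e-04] dist 0.191 deg 12.4
0.009 [-0.0016 -0.     -0.0005] -0.0019
0.034 [-0.0063 -0.     -0.0019] -0.0074
0.074 [-0.0136 -0.     -0.0042] -0.0161
0.126 [-0.0231 -0.0001 -0.0071] -0.0274
0.189 [-0.0345 -0.0001 -0.0107] -0.0409
0.259 [-0.0474 -0.0001 -0.0146] -0.0562
0.336 [-0.0615 -0.0002 -0.019 ] -0.0729
0.417 [-0.0763 -0.0002 -0.0236] -0.0905
0.500 [-0.0915 -0.0003 -0.0282] -0.1085
0.583 [-0.1067 -0.0003 -0.0329] -0.1265
0.664 [-0.1215 -0.0003 -0.0375] -0.144
0.741 [-0.1355 -0.0004 -0.0419] -0.1607
0.811 [-0.1484 -0.0004 -0.0458] -0.176
0.874 [-0.1599 -0.0004 -0.0494] -0.1896
0.926 [-0.1694 -0.0005 -0.0523] -0.2009
0.966 [-0.1767 -0.0005 -0.0546] -0.2095
0.991 [-0.1813 -0.0005 -0.056 ] -0.215
1.000 [-0.183  -0.0005 -0.0565] -0.2169
```

step_arm([
  {"tx": -0.0016,"ty": 0,"tz": -0.0005,"ax": 0,"ay": -0.002,"az": 0,"gripper": -1},
  {"tx": -0.0063,"ty": 0,"tz": -0.0019,"ax": 0,"ay": -0.0074,"az": 0,"gripper": -1},
  {"tx": -0.0136,"ty": 0,"tz": -0.0042,"ax": 0,"ay": -0.016,"az": 0,"gripper": -1},
  {"tx": -0.0231,"ty": 0,"tz": -0.0071,"ax": 0,"ay": -0.0274,"az": 0,"gripper": -1},
  {"tx": -0.0345,"ty": 0,"tz": -0.0107,"ax": 0,"ay": -0.041,"az": 0,"gripper": -1},
  {"tx": -0.0474,"ty": 0,"tz": -0.0146,"ax": 0,"ay": -0.0562,"az": 0,"gripper": -1},
  {"tx": -0.0615,"ty": 0,"tz": -0.019,"ax": 0,"ay": -0.073,"az": 0,"gripper": -1},
  {"tx": -0.0763,"ty": 0,"tz": -0.0236,"ax": 0,"ay": -0.0905,"az": 0,"gripper": -1},
  {"tx": -0.0915,"ty": 0,"tz": -0.0282,"ax": 0,"ay": -0.1085,"az": 0,"gripper": -1},
  {"tx": -0.1067,"ty": 0,"tz": -0.033,"ax": 0,"ay": -0.1265,"az": 0,"gripper": -1},
  {"tx": -0.1215,"ty": 0,"tz": -0.0375,"ax": 0,"ay": -0.144,"az": 0,"gripper": -1},
  {"tx": -0.1355,"ty": 0,"tz": -0.0419,"ax": 0,"ay": -0.161,"az": 0,"gripper": -1},
  {"tx": -0.1484,"ty": 0,"tz": -0.0458,"ax": 0,"ay": -0.176,"az": 0,"gripper": -1},
  {"tx": -0.16,"ty": 0,"tz": -0.0494,"ax": 0,"ay": -0.19,"az": 0,"gripper": -1},
  {"tx": -0.1694,"ty": 0,"tz": -0.0523,"ax": 0,"ay": -0.201,"az": 0,"gripper": -1},
  {"tx": -0.1767,"ty": 0,"tz": -0.0546,"ax": 0,"ay": -0.2095,"az": 0,"gripper": -1},
  {"tx": -0.1813,"ty": 0,"tz": -0.056,"ax": 0,"ay": -0.215,"az": 0,"gripper": -1},
  {"tx": -0.183,"ty": 0,"tz": -0.0565,"ax": 0,"ay": -0.217,"az": 0,"gripper": -1},
  {"tx": -0.183,"ty": 0,"tz": -0.0565,"ax": 0,"ay": -0.217,"az": 0,"gripper": -1},
])

```text
clock: 11.75
position: [0.5455, -0.0693, 0.1545]
eef_rot: [-1.216, -1.198, 1.198]
contact_force: [-0.1, -0.2, -4.4]
gripper_width: 0.0141
```

```bash
python3 - <<'E'
from h import *
from plant import arm
import json
s=arm.observe(); print(s['position'],s['contact_force'],s['torque'])
c=arm.camera_params('wrist'); im=arm.grab_frame('wrist')
cv2.imwrite('pics/w6.png',im[:,:,::-1]); json.dump({k:np.array(v).tolist() for k,v in c.items()},open('w6.json','w'))
cv2.imwrite('pics/s6.png',arm.grab_frame('scene')[:,:,::-1])
crop('pics/w6.png',140,100,400,330,3,'pics/w6c.png')
crop('pics/s6.png',270,100,440,270,4,'pics/s6c.png')
rel(s,(.5455,-.069,.155),down(np.radians(89.15)))
E
```

```text
[ 0.5454502  -0.06926904  0.15450961] [-0.14085726 -0.24917542 -4.42368851] [ 0.13632449 -0.1449134  -0.00818381]
t(xyz) [ 0.0003 -0.0005 -0.    ] a [-0.0001 -0.0001  0.0001] dist 0.001 deg 0.0
```

View pics/w6c.png

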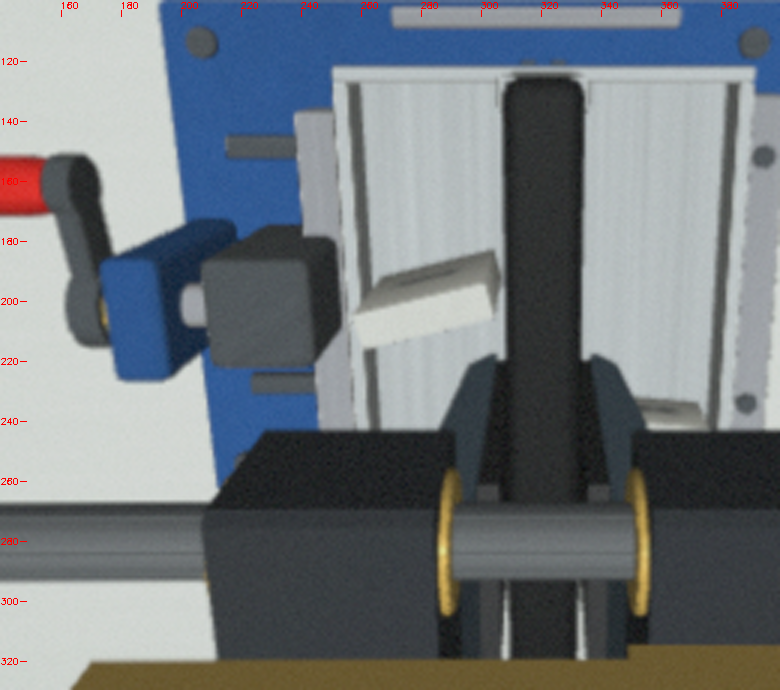

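View pics/s6c.png

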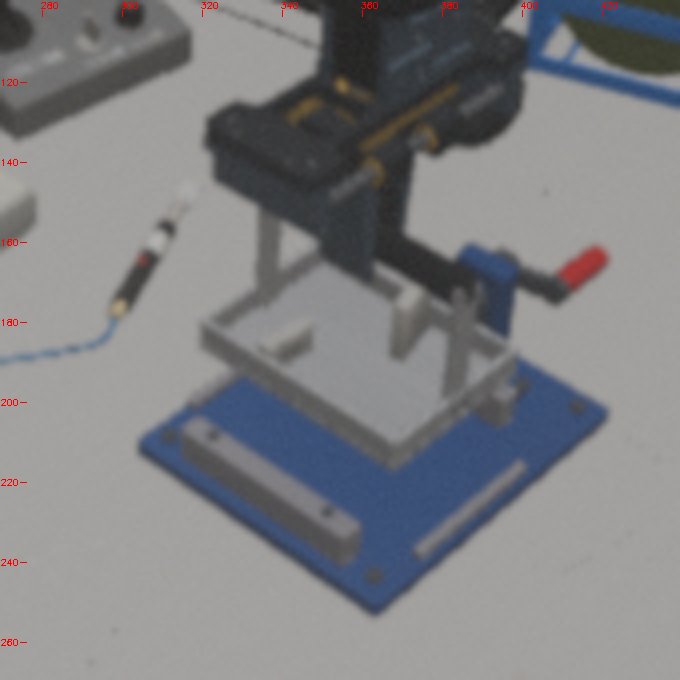

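```bash
python3 - <<'E'
from h import *
crop('pics/w6.png',150,60,450,150,2.6,'pics/w6d.png')
import json
c=json.load(open('w6.json'))
P=lambda u,z: back(c,u,z).round(4)
zt=.0795+.022
print('tray near rim', P((251,122.7),zt),P((392.3,122.7),zt))
print('lip inner', P((300,109),.022)); print('movjaw -x end',P((240,136.7),.041)); print('fixjaw corner',P((390.7,132.3),.04))
E
```

```text
tray near rim [ 0.4692 -0.1238  0.1015] [ 0.4709 -0.0141  0.1015]
lip inner [ 0.4568 -0.091   0.022 ]
movjaw -x end [ 0.4829 -0.1506  0.041 ]
fixjaw corner [0.4809 0.     0.04  ]
```

View pics/w6d.png

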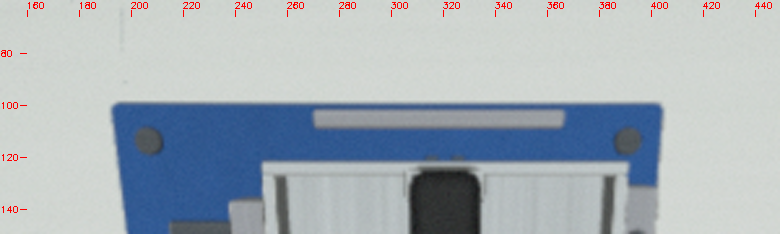

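```bash
python3 - <<'E'
from h import *
import json
c=json.load(open('w6.json'))
a=back(c,(193.3,99.6),.014); b=back(c,(404.2,99.6),.014); d=b-a
print(a,b,np.linalg.norm(d)); th=np.arctan2(-d[0],d[1]); print('yaw',np.degrees(th))
u=d/np.linalg.norm(d); m=(a+b)/2; n=np.array([u[1],-u[0],0]); print('origin', m+.097*n+.021*u)
E
```

```text
[ 0.44574943 -0.20349216  0.014     ] [0.44885972 0.01865941 0.014     ] 0.22217334570500397
yaw -0.8021316665831465
origin [ 0.54458905 -0.07277637  0.014     ]
```

step_arm([
  {"tx": 0,"ty": 0.001,"tz": 0,"ax": 0,"ay": 0,"az": 0,"gripper": -1},
  {"tx": 0,"ty": 0.003,"tz": 0,"ax": 0,"ay": 0,"az": 0,"gripper": -1},
  {"tx": 0,"ty": 0.006,"tz": 0,"ax": 0,"ay": 0,"az": 0,"gripper": -1},
  {"tx": 0,"ty": 0.01,"tz": 0,"ax": 0,"ay": 0,"az": 0,"gripper": -1},
  {"tx": 0,"ty": 0.015,"tz": 0,"ax": 0,"ay": 0,"az": 0,"gripper": -1},
  {"tx": 0,"ty": 0.02,"tz": 0,"ax": 0,"ay": 0,"az": 0,"gripper": -1},
  {"tx": 0,"ty": 0.025,"tz": 0,"ax": 0,"ay": 0,"az": 0,"gripper": -1},
  {"tx": 0,"ty": 0.03,"tz": 0,"ax": 0,"ay": 0,"az": 0,"gripper": -1},
  {"tx": 0,"ty": 0.035,"tz": 0,"ax": 0,"ay": 0,"az": 0,"gripper": -1},
  {"tx": 0,"ty": 0.04,"tz": 0,"ax": 0,"ay": 0,"az": 0,"gripper": -1},
  {"tx": 0,"ty": 0.044,"tz": 0,"ax": 0,"ay": 0,"az": 0,"gripper": -1},
  {"tx": 0,"ty": 0.048,"tz": 0,"ax": 0,"ay": 0,"az": 0,"gripper": -1},
  {"tx": 0,"ty": 0.052,"tz": 0,"ax": 0,"ay": 0,"az": 0,"gripper": -1},
  {"tx": 0,"ty": 0.055,"tz": 0,"ax": 0,"ay": 0,"az": 0,"gripper": -1},
  {"tx": 0,"ty": 0.058,"tz": 0,"ax": 0,"ay": 0,"az": 0,"gripper": -1},
  {"tx": 0,"ty": 0.06,"tz": 0,"ax": 0,"ay": 0,"az": 0,"gripper": -1},
  {"tx": 0,"ty": 0.062,"tz": 0,"ax": 0,"ay": 0,"az": 0,"gripper": -1},
  {"tx": 0,"ty": 0.063,"tz": 0,"ax": 0,"ay": 0,"az": 0,"gripper": -1},
  {"tx": 0,"ty": 0.063,"tz": 0,"ax": 0,"ay": 0,"az": 0,"gripper": -1},
])

```text
clock: 13.75
position: [0.5455, -0.0693, 0.0914]
eef_rot: [-1.216, -1.198, 1.198]
contact_force: [0.3, 1.3, -5.1]
gripper_width: 0.0134
```

step_arm([
  {"tx": 0,"ty": 0.0005,"tz": 0,"ax": 0,"ay": 0,"az": 0,"gripper": -1},
  {"tx": 0,"ty": 0.001,"tz": 0,"ax": 0,"ay": 0,"az": 0,"gripper": -1},
  {"tx": 0,"ty": 0.0015,"tz": 0,"ax": 0,"ay": 0,"az": 0,"gripper": -1},
  {"tx": 0,"ty": 0.002,"tz": 0,"ax": 0,"ay": 0,"az": 0,"gripper": -1},
  {"tx": 0,"ty": 0.002,"tz": 0,"ax": 0,"ay": 0,"az": 0,"gripper": -1},
])

```text
clock: 14.25
position: [0.5455, -0.0692, 0.0895]
eef_rot: [-1.216, -1.198, 1.198]
contact_force: [-0.3, -0.1, -5.2]
gripper_width: 0.0138
```

step_arm([
  {"tx": 0,"ty": 0.0003,"tz": 0,"ax": 0,"ay": 0,"az": 0,"gripper": -1},
  {"tx": 0,"ty": 0.0006,"tz": 0,"ax": 0,"ay": 0,"az": 0,"gripper": -1},
  {"tx": 0,"ty": 0.0009,"tz": 0,"ax": 0,"ay": 0,"az": 0,"gripper": -1},
  {"tx": 0,"ty": 0.001,"tz": 0,"ax": 0,"ay": 0,"az": 0,"gripper": -1},
  {"tx": 0,"ty": 0.001,"tz": 0,"ax": 0,"ay": 0,"az": 0,"gripper": -1},
])

```text
clock: 14.75
position: [0.5455, -0.0692, 0.0889]
eef_rot: [-1.216, -1.198, 1.198]
contact_force: [-3.2, 0.2, 5.0]
gripper_width: 0.0136
```

step_arm([
  {"tx": 0,"ty": 0,"tz": 0,"ax": 0,"ay": 0,"az": 0,"gripper": -1},
  {"tx": 0,"ty": 0,"tz": 0,"ax": 0,"ay": 0,"az": 0,"gripper": -1},
  {"tx": 0,"ty": 0,"tz": 0,"ax": 0,"ay": 0,"az": 0,"gripper": -0.6},
  {"tx": 0,"ty": 0,"tz": 0,"ax": 0,"ay": 0,"az": 0,"gripper": -0.4},
  {"tx": 0,"ty": 0,"tz": 0,"ax": 0,"ay": 0,"az": 0,"gripper": -0.2},
  {"tx": 0,"ty": 0,"tz": 0,"ax": 0,"ay": 0,"az": 0,"gripper": 0},
  {"tx": 0,"ty": 0,"tz": 0,"ax": 0,"ay": 0,"az": 0,"gripper": 0.1},
  {"tx": 0,"ty": 0,"tz": 0,"ax": 0,"ay": 0,"az": 0,"gripper": 0.1},
  {"tx": 0,"ty": 0,"tz": 0,"ax": 0,"ay": 0,"az": 0,"gripper": 0.1},
  {"tx": 0,"ty": 0,"tz": 0,"ax": 0,"ay": 0,"az": 0,"gripper": 0.1},
], newtons=8)

```text
clock: 15.75
position: [0.5455, -0.0692, 0.0885]
eef_rot: [-1.216, -1.198, 1.198]
contact_force: [-0.8, -0.5, -0.7]
gripper_width: 0.0503
```

step_arm([
  {"tx": 0,"ty": -0.005,"tz": 0,"ax": 0,"ay": 0,"az": 0,"gripper": 0.1},
  {"tx": 0,"ty": -0.02,"tz": 0,"ax": 0,"ay": 0,"az": 0,"gripper": 0.1},
  {"tx": 0,"ty": -0.05,"tz": 0,"ax": 0,"ay": 0,"az": 0,"gripper": 0.1},
  {"tx": 0,"ty": -0.08,"tz": 0,"ax": 0,"ay": 0,"az": 0,"gripper": 0.1},
  {"tx": 0,"ty": -0.11,"tz": 0,"ax": 0,"ay": 0,"az": 0,"gripper": 0.1},
  {"tx": 0,"ty": -0.12,"tz": 0,"ax": 0,"ay": 0,"az": 0,"gripper": 0.1},
  {"tx": 0,"ty": -0.12,"tz": 0,"ax": 0,"ay": 0,"az": 0,"gripper": 0.1},
])

```text
clock: 16.45
position: [0.5462, -0.0694, 0.21]
eef_rot: [-1.219, -1.2, 1.197]
contact_force: [-0.3, -0.1, -0.4]
gripper_width: 0.0504
```

```bash
python3 - <<'E'
from h import *
from plant import arm
import json
s=arm.observe(); print(s['position'],s['contact_force'],s['gripper_width'])
c=arm.camera_params('wrist'); im=arm.grab_frame('wrist')
cv2.imwrite('pics/w7.png',im[:,:,::-1]); json.dump({k:np.array(v).tolist() for k,v in c.items()},open('w7.json','w'))
cv2.imwrite('pics/s7.png',arm.grab_frame('scene')[:,:,::-1])
crop('pics/w7.png',170,90,420,290,3,'pics/w7c.png')
crop('pics/s7.png',290,130,430,260,5,'pics/s7c.png')
E
```

```text
[ 0.54623177 -0.0694163   0.2100487 ] [-0.29940022 -0.10862212 -0.41790741] 0.05038266217959465
```

View pics/w7c.png

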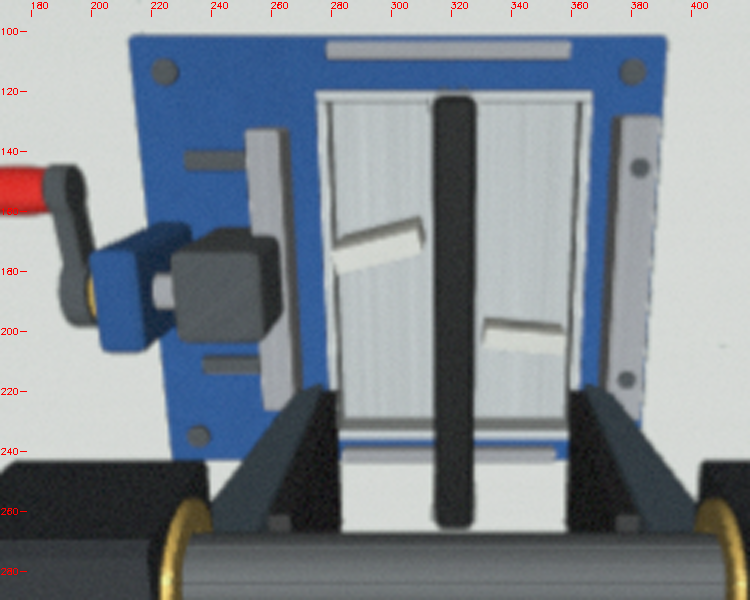

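View pics/s7c.png

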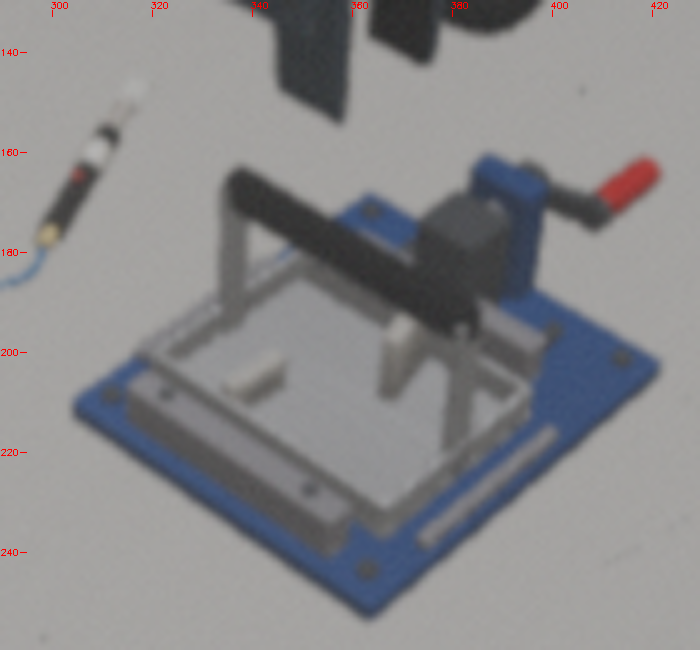

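```bash
python3 - <<'E'
from h import *
from plant import arm
import json
s=arm.observe(); 
rel(s,(.503,-.239,.2),down(np.radians(-.8)))
c=json.load(open('w7.json'))
co=[back(c,((u)/3+170,v/3+90),.036) for u,v in ((317,92),(592,92),(573,437),(330,437))]
print(np.array(co).round(4), np.mean(co,0))
E
```

```text
t(xyz) [-0.1704  0.0078  0.0395] a [-8.00e-04  1.57e+00 -5.00e-04] dist 0.175 deg 90.0
[[ 0.4694 -0.1237  0.036 ]
 [ 0.471  -0.0144  0.036 ]
 [ 0.6194 -0.0181  0.036 ]
 [ 0.6178 -0.1269  0.036 ]] [ 0.54438687 -0.07078221  0.036     ]
```

step_arm([
  {"tx": -0.015,"ty": 0,"tz": 0.003,"ax": 0,"ay": 0.1,"az": 0,"gripper": 0.1},
  {"tx": -0.03,"ty": 0,"tz": 0.007,"ax": 0,"ay": 0.22,"az": 0,"gripper": 0.1},
  {"tx": -0.045,"ty": 0,"tz": 0.01,"ax": 0,"ay": 0.36,"az": 0,"gripper": 0.1},
  {"tx": -0.06,"ty": 0,"tz": 0.014,"ax": 0,"ay": 0.5,"az": 0,"gripper": 0.1},
  {"tx": -0.075,"ty": 0,"tz": 0.018,"ax": 0,"ay": 0.64,"az": 0,"gripper": 0.1},
  {"tx": -0.09,"ty": 0,"tz": 0.021,"ax": 0,"ay": 0.78,"az": 0,"gripper": 0.1},
  {"tx": -0.105,"ty": 0,"tz": 0.025,"ax": 0,"ay": 0.92,"az": 0,"gripper": 0.1},
  {"tx": -0.12,"ty": 0.002,"tz": 0.028,"ax": 0,"ay": 1.06,"az": 0,"gripper": 0.1},
  {"tx": -0.135,"ty": 0.004,"tz": 0.032,"ax": 0,"ay": 1.2,"az": 0,"gripper": 0.1},
  {"tx": -0.15,"ty": 0.006,"tz": 0.035,"ax": 0,"ay": 1.34,"az": 0,"gripper": 0.1},
  {"tx": -0.162,"ty": 0.008,"tz": 0.038,"ax": 0,"ay": 1.46,"az": 0,"gripper": 0.1},
  {"tx": -0.17,"ty": 0.008,"tz": 0.0395,"ax": 0,"ay": 1.55,"az": 0,"gripper": 0.1},
  {"tx": -0.17,"ty": 0.008,"tz": 0.0395,"ax": 0,"ay": 1.57,"az": 0,"gripper": 0.1},
  {"tx": -0.17,"ty": 0.008,"tz": 0.0395,"ax": 0,"ay": 1.57,"az": 0,"gripper": 0.1},
  {"tx": -0.17,"ty": 0.008,"tz": 0.0395,"ax": 0,"ay": 1.57,"az": 0,"gripper": 0.1},
])

```text
clock: 18.05
position: [0.5033, -0.2381, 0.2]
eef_rot: [-1.57, 0.01, -0.008]
contact_force: [-0.9, -0.0, -0.8]
gripper_width: 0.0503
```

```bash
python3 - <<'E'
from h import *
from plant import arm
import json
s=arm.observe(); print(s['position'],s['joint_pos'])
rel(s,(.503,-.239,.2),down(np.radians(-.8)))
c=arm.camera_params('wrist'); im=arm.grab_frame('wrist')
cv2.imwrite('pics/w8.png',im[:,:,::-1]); json.dump({k:np.array(v).tolist() for k,v in c.items()},open('w8.json','w'))
E
```

```text
[ 0.50334113 -0.23806296  0.19999456] [-5.49078662e-01  4.12958943e-01  1.53306959e+00  7.75065943e-05
  1.19657264e+00 -5.37705419e-01]
t(xyz) [-0.0003 -0.     -0.0009] a [-0.0006  0.0026 -0.0008] dist 0.001 deg 0.2
```

View pics/w8.png

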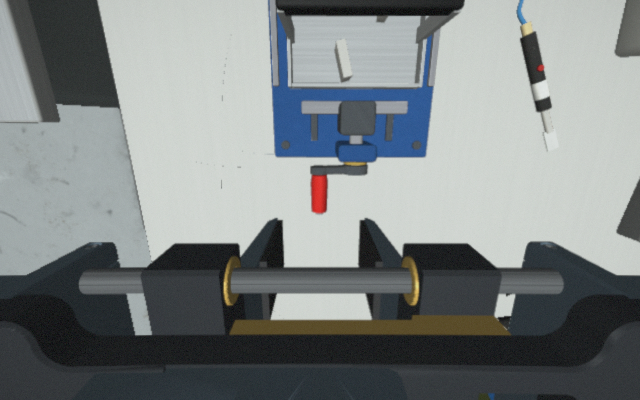

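```bash
python3 - <<'E'
from h import *
crop('pics/w8.png',260,70,440,230,4,'pics/w8c.png')
E
```

```text
(no output)
```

View pics/w8c.png

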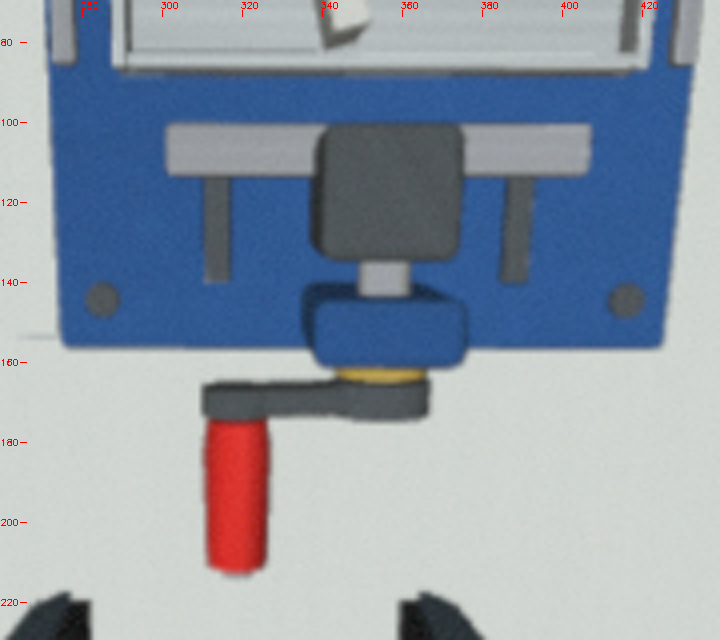

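```bash
python3 - <<'E'
from h import *
import json
c=json.load(open('w8.json'))
# refit fixture from base corners here (z .014)
a=back(c,(260+64/4,70+346/4),.014); b=back(c,(260+662/4,70+346/4),.014); d=(b-a); u=d/np.linalg.norm(d); n=np.array([-u[1],u[0],0])
o=(a+b)/2+.134*n; print('base len',np.linalg.norm(d),'yaw',np.degrees(np.arctan2(u[1],u[0])),'origin',o.round(4))
ax=o-.166*n; print('axis',ax)
for th in (0,.1,.2,.3,.4,.5):
    z=.065+.04*np.sin(th)
    e1=back(c,(319.3,175),z); e2=back(c,(319.3,213),z+.006); m=(e1+e2)/2
    l=back(c,(311.3,194),z); r=back(c,(327,194),z)
    print(th,m.round(4),'len',np.linalg.norm((e1-e2)[:2]).round(4),'dia',np.linalg.norm(l-r).round(4),'expected x',(ax[0]-.04*np.cos(th)).round(4), 'y',ax[1].round(4))
from plant import arm
ps=arm.camera_params('scene'); pt=arm.camera_params('top')
F=np.array([.5446,-.0728]); yw=np.radians(-.8)
X=np.array([np.cos(yw),np.sin(yw)]);Y=np.array([-np.sin(yw),np.cos(yw)])
for th in (0,.1,.2,.3,.4,.5):
    k=lambda ly: np.r_[F-.04*np.cos(th)*X+ly*Y,.065+.04*np.sin(th)]
    print(th,'scene knob ends',proj(ps,np.array([k(-.145),k(-.187)])).round(1).tolist(),'top',proj(pt,np.array([k(-.145),k(-.187)])).round(1).tolist())
E
```

```text
base len 0.191074365909784 yaw -0.6779627255298519 origin [ 0.5444 -0.0725  0.014 ]
axis [ 0.54242532 -0.2385374   0.014     ]
0 [ 0.5025 -0.2416  0.068 ] len 0.0428 dia 0.0179 expected x 0.5024 y -0.2385
0.1 [ 0.5026 -0.2405  0.072 ] len 0.0422 dia 0.0177 expected x 0.5026 y -0.2385
0.2 [ 0.5026 -0.2395  0.0759] len 0.0416 dia 0.0174 expected x 0.5032 y -0.2385
0.3 [ 0.5027 -0.2384  0.0798] len 0.0411 dia 0.0172 expected x 0.5042 y -0.2385
0.4 [ 0.5027 -0.2374  0.0836] len 0.0405 dia 0.017 expected x 0.5056 y -0.2385
0.5 [ 0.5027 -0.2365  0.0872] len 0.04 dia 0.0168 expected x 0.5073 y -0.2385
0 scene knob ends [[409.4, 173.3], [419.2, 165.7]] top [[420.5, 218.5], [436.2, 218.2]]
0.1 scene knob ends [[409.6, 172.0], [419.4, 164.4]] top [[420.8, 218.3], [436.6, 218.0]]
0.2 scene knob ends [[409.6, 170.7], [419.4, 163.1]] top [[421.2, 217.9], [437.0, 217.7]]
0.3 scene knob ends [[409.4, 169.3], [419.3, 161.7]] top [[421.5, 217.4], [437.4, 217.1]]
0.4 scene knob ends [[409.2, 167.9], [419.1, 160.3]] top [[421.8, 216.7], [437.8, 216.5]]
0.5 scene knob ends [[408.8, 166.4], [418.7, 158.9]] top [[422.1, 216.0], [438.1, 215.7]]
```

```bash
python3 - <<'E'
from h import *
from plant import arm
ps=arm.camera_params('scene')
F=np.array([.5445,-.0727]); yw=np.radians(-.75)
X=np.array([np.cos(yw),np.sin(yw)]);Y=np.array([-np.sin(yw),np.cos(yw)])
w=lambda x,y,z: np.r_[F+x*X+y*Y,z]
su=np.array([[305.4,210.6],[364,169.4],[422,203],[363.6,251]])
print((su-proj(ps,np.array([w(.097,.092,.014),w(.097,-.134,.014),w(-.097,-.134,.014),w(-.097,.092,.014)]))).round(1))
for z in(.079,):pass
crop('pics/s7.png',370,150,430,200,10,'pics/s7k.png')
s=arm.observe(); rel(s,(.5027,-.2412,.085),down(np.radians(-.75)))
E
```

```text
[[ 2.1  1.6]
 [ 0.5  2.5]
 [-0.7  1.7]
 [-0.4  0.1]]
t(xyz) [-0.0006  0.1152 -0.0032] a [-0.0004  0.0014 -0.0005] dist 0.115 deg 0.1
```

View pics/s7k.png

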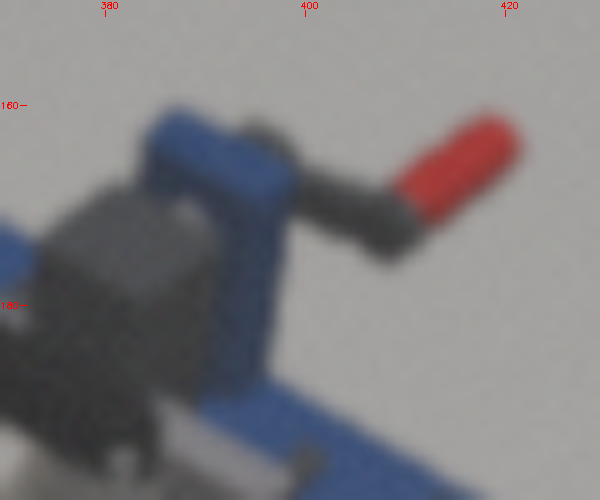

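step_arm([
  {"tx": 0,"ty": 0.02,"tz": -0.002,"ax": 0,"ay": 0,"az": 0,"gripper": 0.1},
  {"tx": 0,"ty": 0.05,"tz": -0.003,"ax": 0,"ay": 0,"az": 0,"gripper": 0.1},
  {"tx": 0,"ty": 0.08,"tz": -0.003,"ax": 0,"ay": 0,"az": 0,"gripper": 0.1},
  {"tx": 0,"ty": 0.1,"tz": -0.003,"ax": 0,"ay": 0,"az": 0,"gripper": 0.1},
  {"tx": 0,"ty": 0.108,"tz": -0.003,"ax": 0,"ay": 0,"az": 0,"gripper": 0.1},
  {"tx": 0,"ty": 0.11,"tz": -0.003,"ax": 0,"ay": 0,"az": 0,"gripper": 0.1},
  {"tx": 0,"ty": 0.11,"tz": -0.003,"ax": 0,"ay": 0,"az": 0,"gripper": 0.1},
])

```text
clock: 18.8
position: [0.5038, -0.2417, 0.0911]
eef_rot: [-1.571, 0.01, -0.011]
contact_force: [0.2, 0.3, 0.6]
gripper_width: 0.0505
```

```bash
python3 - <<'E'
from h import *
from plant import arm
s=arm.observe(); print(s['position'],s['contact_force'])
cv2.imwrite('pics/w9.png',arm.grab_frame('wrist')[:,:,::-1])
crop('pics/w9.png',200,100,440,300,3,'pics/w9c.png')
rel(s,(.503,-.2412,.057),down(np.radians(-.75)))
E
```

```text
[ 0.50383609 -0.24168093  0.09111595] [0.18781061 0.25030038 0.60210699]
t(xyz) [-0.0009  0.0341  0.0005] a [ 0.0003 -0.0002  0.0006] dist 0.034 deg 0.0
```

View pics/w9c.png

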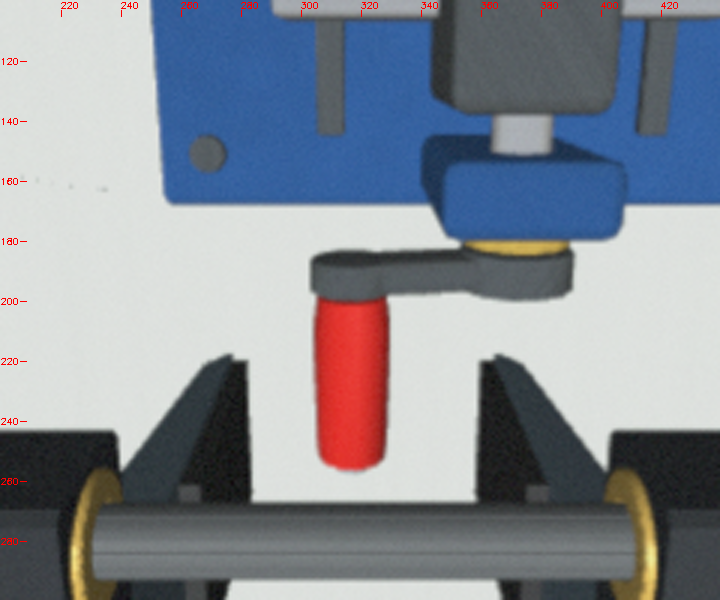

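step_arm([
  {"tx": -0.001,"ty": 0.01,"tz": 0,"ax": 0,"ay": 0,"az": 0,"gripper": 0.1},
  {"tx": -0.0015,"ty": 0.022,"tz": 0,"ax": 0,"ay": 0,"az": 0,"gripper": 0.1},
  {"tx": -0.0015,"ty": 0.031,"tz": 0,"ax": 0,"ay": 0,"az": 0,"gripper": 0},
  {"tx": -0.0015,"ty": 0.034,"tz": 0,"ax": 0,"ay": 0,"az": 0,"gripper": -0.2},
  {"tx": -0.0015,"ty": 0.034,"tz": 0,"ax": 0,"ay": 0,"az": 0,"gripper": -0.4},
  {"tx": -0.0015,"ty": 0.034,"tz": 0,"ax": 0,"ay": 0,"az": 0,"gripper": -0.5},
  {"tx": -0.0015,"ty": 0.034,"tz": 0,"ax": 0,"ay": 0,"az": 0,"gripper": -0.6},
  {"tx": -0.0015,"ty": 0.034,"tz": 0,"ax": 0,"ay": 0,"az": 0,"gripper": -0.7},
  {"tx": -0.0015,"ty": 0.034,"tz": 0,"ax": 0,"ay": 0,"az": 0,"gripper": -0.8},
  {"tx": -0.0015,"ty": 0.034,"tz": 0,"ax": 0,"ay": 0,"az": 0,"gripper": -1},
  {"tx": -0.0015,"ty": 0.034,"tz": 0,"ax": 0,"ay": 0,"az": 0,"gripper": -1},
  {"tx": -0.0015,"ty": 0.034,"tz": 0,"ax": 0,"ay": 0,"az": 0,"gripper": -1},
], newtons=12)

```text
clock: 20.05
position: [0.5012, -0.2416, 0.0567]
eef_rot: [-1.571, 0.012, -0.01]
contact_force: [-5.3, -1.4, 0.9]
gripper_width: 0.0178
```

```bash
python3 - <<'E'
from h import *
from plant import arm
s=arm.observe(); print(s['position'],s['contact_force'],s['torque'],s['gripper_width'])
cv2.imwrite('pics/w10.png',arm.grab_frame('wrist')[:,:,::-1])
crop('pics/w10.png',200,100,440,300,3,'pics/w10c.png')
E
```

```text
[ 0.50115281 -0.24159579  0.05665865] [-5.26214343 -1.38262943  0.94564715] [-0.31888215  0.8690774   0.08607755] 0.017816942777018167
```

View pics/w10c.png

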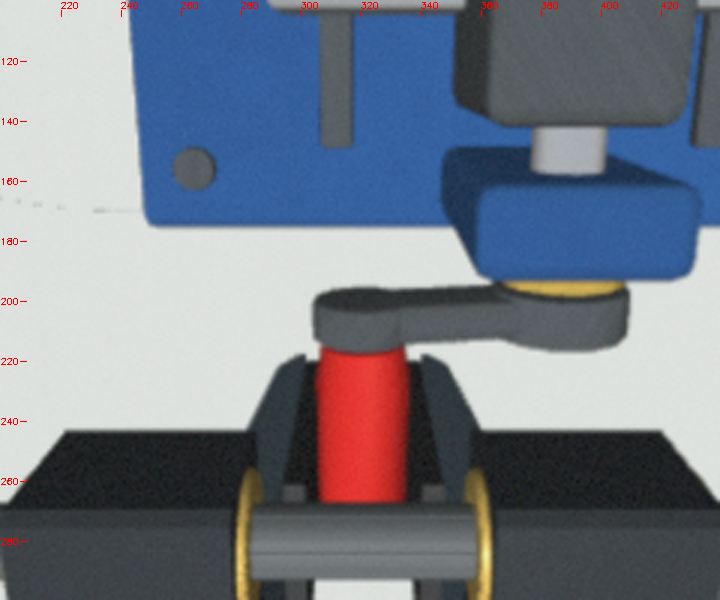

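step_arm([
  {"tx": -0.001,"ty": 0,"tz": 0,"ax": 0,"ay": 0,"az": 0,"gripper": -1},
  {"tx": -0.0002,"ty": -0.003,"tz": 0,"ax": 0,"ay": 0,"az": 0,"gripper": -1},
  {"tx": 0.0012,"ty": -0.0068,"tz": 0,"ax": 0,"ay": 0,"az": 0,"gripper": -1},
  {"tx": 0.0029,"ty": -0.0104,"tz": 0,"ax": 0,"ay": 0,"az": 0,"gripper": -1},
  {"tx": 0.0029,"ty": -0.0104,"tz": 0,"ax": 0,"ay": 0,"az": 0,"gripper": -1},
], newtons=20)

```text
clock: 20.6
position: [0.5048, -0.2417, 0.0676]
eef_rot: [-1.571, 0.011, -0.011]
contact_force: [-5.9, -1.4, 5.3]
gripper_width: 0.018
```

step_arm([
  {"tx": -0.001,"ty": -0.0005,"tz": 0,"ax": 0,"ay": 0,"az": 0,"gripper": -1},
  {"tx": -0.001,"ty": -0.0005,"tz": 0,"ax": 0,"ay": 0,"az": 0,"gripper": -1},
])

```text
clock: 20.8
position: [0.5047, -0.2418, 0.0678]
eef_rot: [-1.571, 0.01, -0.013]
contact_force: [2.6, 1.2, -0.1]
gripper_width: 0.0179
```

```bash
python3 - <<'E'
from h import *
from plant import arm
s=arm.observe(); print(s['position'],s['contact_force'],s['torque'],s['gripper_width'])
cv2.imwrite('pics/s11.png',arm.grab_frame('scene')[:,:,::-1])
crop('pics/s11.png',290,120,440,250,5,'pics/s11c.png')
E
```

```text
[ 0.50471723 -0.2417507   0.06781553] [ 2.59207462  1.22210401 -0.07016964] [ 0.23340971 -0.70782546  0.00397594] 0.017893631373742096
```

View pics/s11c.png

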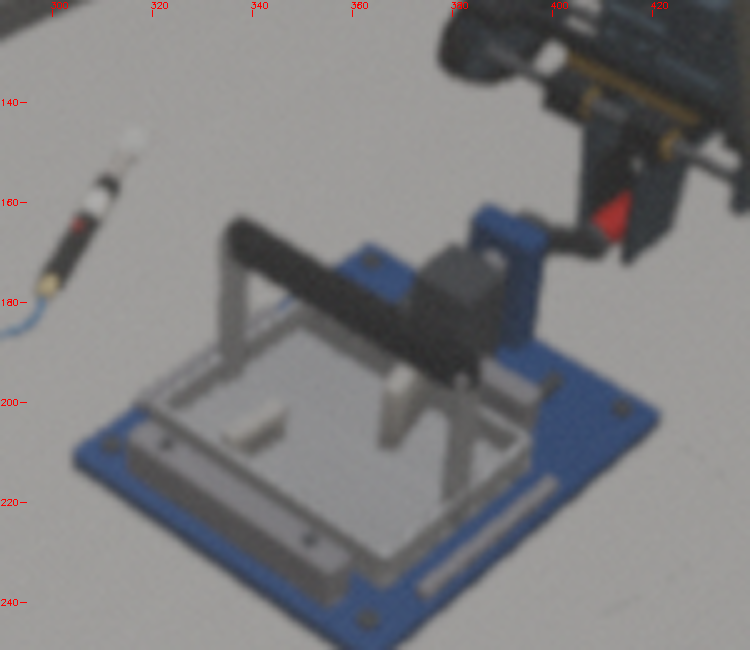

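step_arm([
  {"tx": 0.002,"ty": -0.0035,"tz": 0,"ax": 0,"ay": 0,"az": 0,"gripper": -1},
  {"tx": 0.0044,"ty": -0.0067,"tz": 0,"ax": 0,"ay": 0,"az": 0,"gripper": -1},
  {"tx": 0.007,"ty": -0.0097,"tz": 0,"ax": 0,"ay": 0,"az": 0,"gripper": -1},
  {"tx": 0.01,"ty": -0.0124,"tz": 0,"ax": 0,"ay": 0,"az": 0,"gripper": -1},
  {"tx": 0.0132,"ty": -0.0148,"tz": 0,"ax": 0,"ay": 0,"az": 0,"gripper": -1},
  {"tx": 0.0132,"ty": -0.0148,"tz": 0,"ax": 0,"ay": 0,"az": 0,"gripper": -1},
])

```text
clock: 21.45
position: [0.5175, -0.2419, 0.0826]
eef_rot: [-1.571, 0.011, -0.011]
contact_force: [2.2, 0.4, 1.3]
gripper_width: 0.0178
```

step_arm([
  {"tx": 0.0034,"ty": -0.0021,"tz": 0,"ax": 0,"ay": 0,"az": 0,"gripper": -1},
  {"tx": 0.0071,"ty": -0.0038,"tz": 0,"ax": 0,"ay": 0,"az": 0,"gripper": -1},
  {"tx": 0.0108,"ty": -0.0051,"tz": 0,"ax": 0,"ay": 0,"az": 0,"gripper": -1},
  {"tx": 0.0147,"ty": -0.0061,"tz": 0,"ax": 0,"ay": 0,"az": 0,"gripper": -1},
  {"tx": 0.0187,"ty": -0.0066,"tz": 0,"ax": 0,"ay": 0,"az": 0,"gripper": -1},
  {"tx": 0.0227,"ty": -0.0068,"tz": 0,"ax": 0,"ay": 0,"az": 0,"gripper": -1},
  {"tx": 0.0266,"ty": -0.0065,"tz": 0,"ax": 0,"ay": 0,"az": 0,"gripper": -1},
  {"tx": 0.0266,"ty": -0.0065,"tz": 0,"ax": 0,"ay": 0,"az": 0,"gripper": -1},
])

```text
clock: 22.25
position: [0.5448, -0.2423, 0.0896]
eef_rot: [-1.571, 0.01, -0.012]
contact_force: [1.1, 1.9, 7.0]
gripper_width: 0.0181
```

```bash
python3 - <<'E'
from h import *
from plant import arm
s=arm.observe(); print(s['position'],s['contact_force'],s['torque'],s['gripper_width'])
cv2.imwrite('pics/s12.png',arm.grab_frame('scene')[:,:,::-1])
crop('pics/s12.png',290,120,440,250,5,'pics/s12c.png')
E
```

```text
[ 0.54483862 -0.24233761  0.08956303] [1.11779542 1.90639255 6.9640753 ] [ 0.18817613 -0.24436211  0.06988666] 0.01806794273184672
```

View pics/s12c.png

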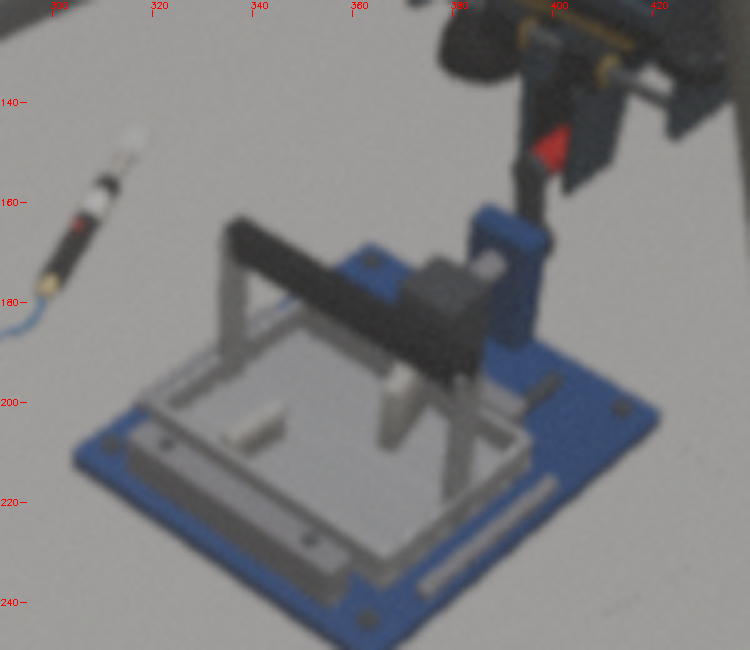

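step_arm([
  {"tx": 0.002,"ty": -0.0006,"tz": 0,"ax": 0,"ay": 0,"az": 0,"gripper": -1},
  {"tx": 0.004,"ty": -0.0001,"tz": 0,"ax": 0,"ay": 0,"az": 0,"gripper": -1},
  {"tx": 0.0059,"ty": 0.0005,"tz": 0,"ax": 0,"ay": 0,"az": 0,"gripper": -1},
  {"tx": 0.0078,"ty": 0.0011,"tz": 0,"ax": 0,"ay": 0,"az": 0,"gripper": -1},
  {"tx": 0.0097,"ty": 0.0018,"tz": 0,"ax": 0,"ay": 0,"az": 0,"gripper": -1},
  {"tx": 0.0115,"ty": 0.0025,"tz": 0,"ax": 0,"ay": 0,"az": 0,"gripper": -1},
  {"tx": 0.0133,"ty": 0.0033,"tz": 0,"ax": 0,"ay": 0,"az": 0,"gripper": -1},
  {"tx": 0.0151,"ty": 0.0042,"tz": 0,"ax": 0,"ay": 0,"az": 0,"gripper": -1},
  {"tx": 0.0168,"ty": 0.0052,"tz": 0,"ax": 0,"ay": 0,"az": 0,"gripper": -1},
  {"tx": 0.0185,"ty": 0.0063,"tz": 0,"ax": 0,"ay": 0,"az": 0,"gripper": -1},
  {"tx": 0.0201,"ty": 0.0075,"tz": 0,"ax": 0,"ay": 0,"az": 0,"gripper": -1},
  {"tx": 0.0217,"ty": 0.0088,"tz": 0,"ax": 0,"ay": 0,"az": 0,"gripper": -1},
  {"tx": 0.0217,"ty": 0.0088,"tz": 0,"ax": 0,"ay": 0,"az": 0,"gripper": -1},
])

```text
clock: 23.6
position: [0.5665, -0.2427, 0.0803]
eef_rot: [-1.571, 0.01, -0.012]
contact_force: [2.8, 0.4, 2.1]
gripper_width: 0.0176
```

```bash
python3 - <<'E'
from h import *
from plant import arm
s=arm.observe(); p=s['position']; print(p,s['contact_force'],s['torque'],s['gripper_width'])
print('theta',np.arctan2(p[2]-.0493,-(p[0]-.5402)),np.hypot(p[2]-.0493,p[0]-.5402))
cv2.imwrite('pics/s13.png',arm.grab_frame('scene')[:,:,::-1])
crop('pics/s13.png',290,120,440,250,5,'pics/s13c.png')
E
```

```text
[ 0.56650233 -0.24265196  0.08026188] [2.79502278 0.35625883 2.06838976] [ 0.10417958 -0.58014155  0.04680147] 0.01764819043385716
theta 2.2750040592564473 0.04062573581119243
```

View pics/s13c.png

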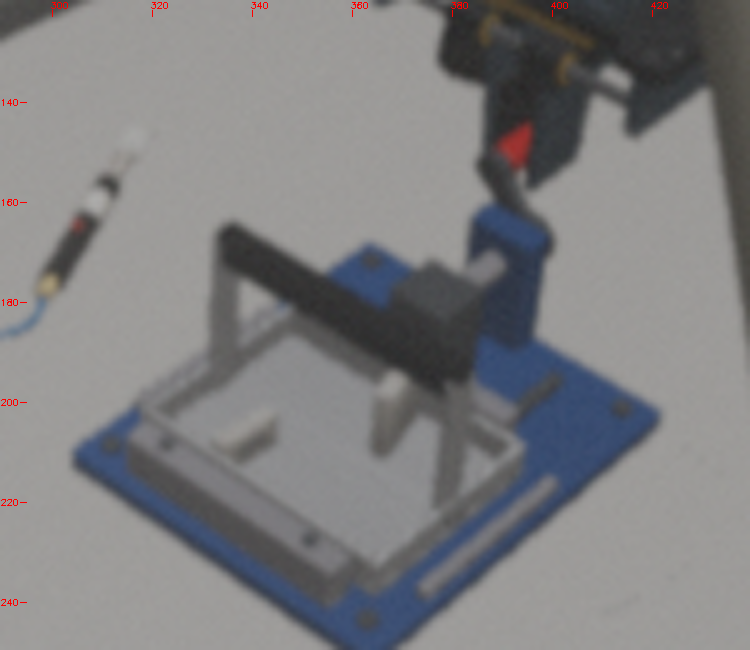

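step_arm([
  {"tx": 0.0014,"ty": 0.0008,"tz": 0,"ax": 0,"ay": 0,"az": 0,"gripper": -1},
  {"tx": 0.0025,"ty": 0.0018,"tz": 0,"ax": 0,"ay": 0,"az": 0,"gripper": -1},
  {"tx": 0.0036,"ty": 0.0029,"tz": 0,"ax": 0,"ay": 0,"az": 0,"gripper": -1},
  {"tx": 0.0046,"ty": 0.0041,"tz": 0,"ax": 0,"ay": 0,"az": 0,"gripper": -1},
  {"tx": 0.0056,"ty": 0.0052,"tz": 0,"ax": 0,"ay": 0,"az": 0,"gripper": -1},
  {"tx": 0.0065,"ty": 0.0064,"tz": 0,"ax": 0,"ay": 0,"az": 0,"gripper": -1},
  {"tx": 0.0074,"ty": 0.0076,"tz": 0,"ax": 0,"ay": 0,"az": 0,"gripper": -1},
  {"tx": 0.0082,"ty": 0.0088,"tz": 0,"ax": 0,"ay": 0,"az": 0,"gripper": -1},
  {"tx": 0.009,"ty": 0.0101,"tz": 0,"ax": 0,"ay": 0,"az": 0,"gripper": -1},
  {"tx": 0.0097,"ty": 0.0114,"tz": 0,"ax": 0,"ay": 0,"az": 0,"gripper": -1},
  {"tx": 0.0097,"ty": 0.0114,"tz": 0,"ax": 0,"ay": 0,"az": 0,"gripper": -1},
])

```text
clock: 24.75
position: [0.5757, -0.2428, 0.0686]
eef_rot: [-1.571, 0.01, -0.012]
contact_force: [5.5, 0.9, 1.4]
gripper_width: 0.0178
```

```bash
python3 - <<'E'
from h import *
from plant import arm
s=arm.observe(); p=s['position']; print(p,s['contact_force'],s['torque'],s['gripper_width'])
for c in ((.5402,.0493),(.5406,.0496)): print('theta',np.arctan2(p[2]-c[1],-(p[0]-c[0])),np.hypot(p[2]-c[1],p[0]-c[0]))
E
```

```text
[ 0.57574879 -0.24276919  0.06863899] [5.54749935 0.9345186  1.36514798] [ 0.06785737 -0.99734778  0.03168582] 0.017814223159245097
theta 2.6433579532372686 0.04046866761350468
theta 2.6451685816256116 0.039973999449992435
```

step_arm([
  {"tx": 0.0009,"ty": 0.001,"tz": 0,"ax": 0,"ay": 0,"az": 0,"gripper": -1},
  {"tx": 0.0015,"ty": 0.002,"tz": 0,"ax": 0,"ay": 0,"az": 0,"gripper": -1},
  {"tx": 0.0019,"ty": 0.0029,"tz": 0,"ax": 0,"ay": 0,"az": 0,"gripper": -1},
  {"tx": 0.0023,"ty": 0.0038,"tz": 0,"ax": 0,"ay": 0,"az": 0,"gripper": -1},
  {"tx": 0.0027,"ty": 0.0047,"tz": 0,"ax": 0,"ay": 0,"az": 0,"gripper": -1},
  {"tx": 0.0027,"ty": 0.0047,"tz": 0,"ax": 0,"ay": 0,"az": 0,"gripper": -1},
])

```text
clock: 25.35
position: [0.578, -0.2428, 0.0638]
eef_rot: [-1.571, 0.011, -0.011]
contact_force: [6.0, -0.8, 2.0]
gripper_width: 0.0184
```

step_arm([
  {"tx": 0.0004,"ty": 0.001,"tz": 0,"ax": 0,"ay": 0,"az": 0,"gripper": -1},
  {"tx": 0.0007,"ty": 0.002,"tz": 0,"ax": 0,"ay": 0,"az": 0,"gripper": -1},
  {"tx": 0.0007,"ty": 0.002,"tz": 0,"ax": 0,"ay": 0,"az": 0,"gripper": -1},
])

```text
clock: 25.65
position: [0.5785, -0.2428, 0.0624]
eef_rot: [-1.571, 0.011, -0.011]
contact_force: [1.4, -0.3, 13.6]
gripper_width: 0.0176
```

```bash
python3 - <<'E'
from h import *
from plant import arm
import json
s=arm.observe(); p=s['position']; print(p,s['contact_force'],s['torque'],s['gripper_width'])
for c in ((.5402,.0493),(.5406,.0496)): print('theta',np.arctan2(p[2]-c[1],-(p[0]-c[0])),np.hypot(p[2]-c[1],p[0]-c[0]))
c=arm.camera_params('wrist'); json.dump({k:np.array(v).tolist() for k,v in c.items()},open('w14.json','w'))
cv2.imwrite('pics/w14.png',arm.grab_frame('wrist')[:,:,::-1])
cv2.imwrite('pics/s14.png',arm.grab_frame('scene')[:,:,::-1])
crop('pics/s14.png',290,120,440,250,5,'pics/s14c.png')
crop('pics/w14.png',150,0,450,280,2.5,'pics/w14c.png')
E
```

```text
[ 0.57845561 -0.24282302  0.0623831 ] [ 1.37718814 -0.26947659 13.63951862] [ 0.12065916 -0.14338882  0.02017961] 0.01759520466883429
theta 2.812069892974698 0.04043091922309093
theta 2.815934748225206 0.03995566143008983
```

View pics/s14c.png

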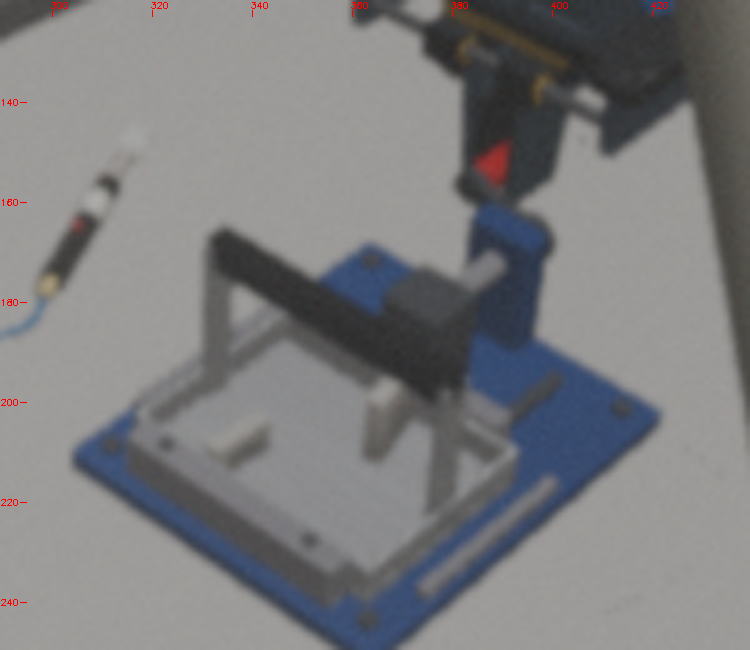

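View pics/w14c.png

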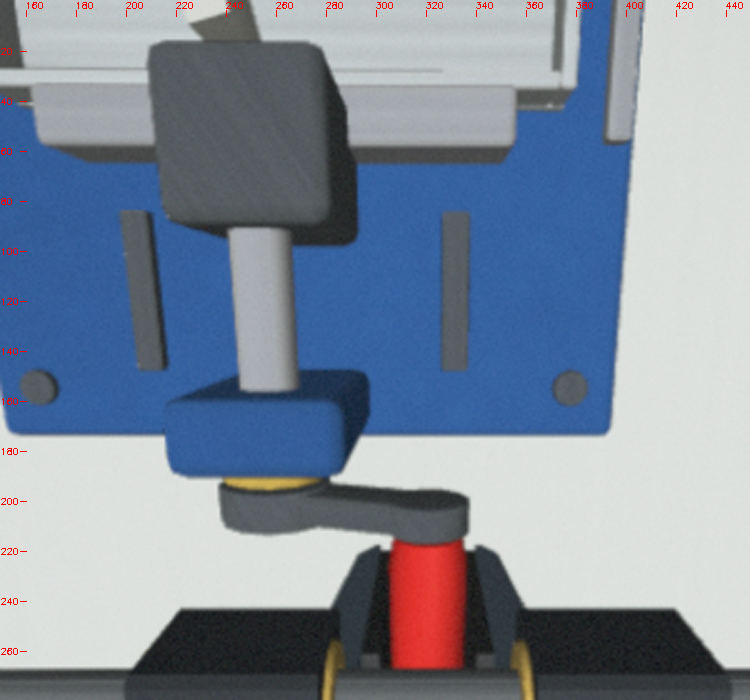

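step_arm([
  {"tx": 0,"ty": -0.0005,"tz": 0,"ax": 0,"ay": 0,"az": 0,"gripper": -0.5},
  {"tx": 0,"ty": -0.0005,"tz": 0,"ax": 0,"ay": 0,"az": 0,"gripper": -0.3},
  {"tx": 0,"ty": -0.0005,"tz": 0,"ax": 0,"ay": 0,"az": 0,"gripper": 0},
  {"tx": 0,"ty": -0.0005,"tz": 0,"ax": 0,"ay": 0,"az": 0,"gripper": 0},
  {"tx": 0,"ty": -0.0005,"tz": 0,"ax": 0,"ay": 0,"az": 0,"gripper": 0},
  {"tx": 0,"ty": -0.0005,"tz": 0,"ax": 0,"ay": 0,"az": 0,"gripper": 0},
])

```text
clock: 26.35
position: [0.5783, -0.2427, 0.0622]
eef_rot: [-1.571, 0.011, -0.011]
contact_force: [-0.6, -0.3, -0.3]
gripper_width: 0.0454
```

step_arm([
  {"tx": 0,"ty": -0.01,"tz": 0,"ax": 0,"ay": 0,"az": 0,"gripper": 0},
  {"tx": 0,"ty": -0.03,"tz": 0,"ax": 0,"ay": 0,"az": 0,"gripper": 0},
  {"tx": 0,"ty": -0.06,"tz": 0,"ax": 0,"ay": 0,"az": 0,"gripper": 0},
  {"tx": 0,"ty": -0.09,"tz": 0,"ax": 0,"ay": 0,"az": 0,"gripper": 0},
  {"tx": 0,"ty": -0.12,"tz": 0,"ax": 0,"ay": 0,"az": 0,"gripper": 0},
  {"tx": 0,"ty": -0.15,"tz": 0,"ax": 0,"ay": 0,"az": 0,"gripper": 0},
  {"tx": 0,"ty": -0.16,"tz": 0,"ax": 0,"ay": 0,"az": 0,"gripper": 0},
  {"tx": 0,"ty": -0.16,"tz": 0,"ax": 0,"ay": 0,"az": 0,"gripper": 0},
])

```text
clock: 27.15
position: [0.5791, -0.243, 0.2242]
eef_rot: [-1.572, 0.009, -0.013]
contact_force: [0.6, 0.5, 0.2]
gripper_width: 0.0457
```

```bash
python3 - <<'E'
from h import *
from plant import arm
import json
s=arm.observe(); p=s['position']; print(p,s['contact_force'],s['gripper_width'])
c=arm.camera_params('wrist'); json.dump({k:np.array(v).tolist() for k,v in c.items()},open('w15.json','w'))
cv2.imwrite('pics/w15.png',arm.grab_frame('wrist')[:,:,::-1])
cv2.imwrite('pics/s15.png',arm.grab_frame('scene')[:,:,::-1])
crop('pics/s15.png',290,120,440,250,5,'pics/s15c.png')
crop('pics/w15.png',180,0,430,230,3,'pics/w15c.png')
E
```

```text
[ 0.57908212 -0.24302634  0.22422332] [0.58664161 0.49091388 0.16369855] 0.04568877589756644
```

View pics/s15c.png

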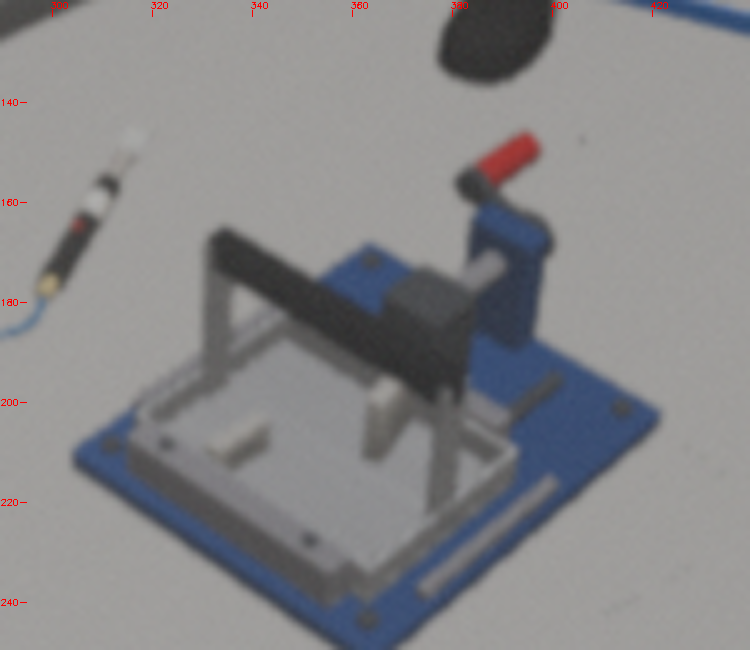

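View pics/w15c.png

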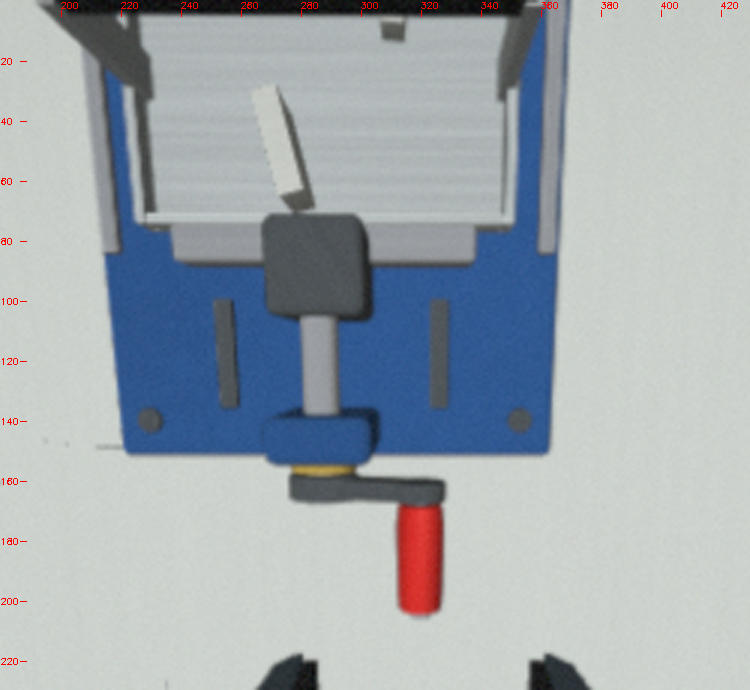

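```bash
python3 - <<'E'
from h import *
import json
c=json.load(open('w15.json'))
g=lambda u,v,z: back(c,(180+u/3,v/3),z)
a=g(125,453,.014);b=g(549,453,.014);d=b-a;u=d/np.linalg.norm(d);n=np.array([-u[1],u[0],0]);o=(a+b)/2+.134*n
L=lambda P:(np.dot(P-o,u).round(4),np.dot(P-o,n).round(4))
p,q=g(133,222,.036),g(515,222,.036)
print(L(p),L(q),'tray ctr y',(L(p)[1]+L(q)[1])/2+.055,'x',(L(p)[0]+L(q)[0])/2,'rel yaw',np.arctan2(L(q)[1]-L(p)[1],.15))
print('jaw back edge top',L(g(173,263,.041)))
print('knob',[ (z,L((g(419,505,z)+g(419,610,z+.004))/2)) for z in (.07,.078,.086)])
E
```

```text
(np.float64(-0.0757), np.float64(-0.0415)) (np.float64(0.0751), np.float64(-0.0412)) tray ctr y 0.013650000000000002 x -0.00030000000000000165 rel yaw 0.0019999973333397446
jaw back edge top (np.float64(-0.06), np.float64(-0.0569))
knob [(0.07, (np.float64(0.037), np.float64(-0.1691))), (0.078, (np.float64(0.037), np.float64(-0.1672))), (0.086, (np.float64(0.037), np.float64(-0.1653)))]
```

```bash
python3 - <<'E'
from plant import arm
print(arm.job_done()); print(arm.observe()['clock'])
E
```

```text
the job is handed in; nothing more can be done
None
the job is handed in; nothing more can be done
```

The tray is clamped in the fixture with both gauge blocks standing, and the job was handed in at about 27 s of the 64 s allowed. No verdict was reported.

I gripped the tray by its handle, carried it level and set it flat between the end lips. After letting go, I turned the crank over the top until the force at the knob jumped to about 14 N, which I took as the jaw being tight. I then opened the gripper and raised it clear.

- **Tray position:** the final pictures put its centre at fixture x ≈ 0 mm and y ≈ 13.7 mm, turned about 0.002 rad from the jaws and up against the fixed jaw.
- **Crank:** the two readings differ slightly, 2.81 rad from the arm's path and about 2.75 rad from the knob in the picture. Both are beyond the required 2.64 rad.
- **Robot clear:** the measured force after retreating was under 1 N.
- **Bystanders:** I did not check the bottle and jar in a final picture, but no move brought the arm against them.
- **Camera disagreement:** early on, the top and scene cameras differed by 5 to 8 mm in y. I used the wrist camera and contact forces to settle it. The knob also sat about 2 mm from where the wrist picture put it, and I corrected that by force while turning.

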